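# Change the heating block of the dry incubator

## Robot

A 6-joint arm with a two-finger parallel gripper is mounted at the origin on a cart in front of the work surface, level with it; the furniture and walls round the work are solid. World frame = base frame: x ahead of the robot, y to its left, z up, the work surface at z = 0. Lengths are in m, angles in rad, forces in N, time in s.
With the tool pointing down it reaches from about 0.35 to 0.975 m from the base axis. Payload 17.4 kg.
Tool frame: the origin (TCP) lies on the centre line of the jaws, within the pads' length; the fingertips stand 19 mm ahead of it and the grasp point (between the pads) is the TCP (bot.finger_overhang is the distance from the TCP to the fingertips, in m); z points along the fingers, x is the direction in which the jaws open and shut, and the axes are right-handed (so a half turn about z gives the same grasp; the last joint's range is limited). The gripper opens to 85 mm and grips with 20 to 120 N. Pads are 22 mm wide; open, the fingers measure 114 mm over their backs; the gripper's body (76 mm by 85 mm) begins 54 mm behind the grasp point. The pads swing forward as they close: fully open they stand 13 mm farther back than shut.
Start: joints at [1.242, 0.116, 1.442, -0, 1.584, -0.038], TCP at [0.194, 0.647, 0.25] pointing down, gripper open.
Joint ranges: [-2.83, 2.83], [-0.83, 2.19], [0.07, 2.5], [-1.14, 4.28], [0.01, 3], [-2.97, 2.97]. Speed limits (rad/s): [1.89, 1.89, 2.22, 3.14, 3.14, 3.14].

## Interface

Orientations are given as a unit quaternion [w, x, y, z].
In Python, from bench import readout, eyes, hand_in, bot gives the robot as it stands. The module is installed in compiled form; this text tells all that it offers.
- The arm moves only by the tool move_arm, never from a script. Its argument "commands" is text: rows parted by semicolons, each of 7 numbers parted by spaces: the shift along the tool's x, y, z in m, then the turn, a rotation vector about the tool's x, y, z in rad, then the opening in per cent of the stroke, from 0 (shut) to 100 (fully open). In form: x y z rx ry rz hand; .... A call has 1 to 12 rows; each row shifts and turns the commanded pose from where the row before left it, along the tool's axes as they then stand; what a row does not reach is not made up. A row lasts 1/12 s, in which the tool goes at most 41.7 mm and 7.16 degrees, less where a joint would pass 70% of its speed; a pose out of reach is approached as far as the arm can. A call with a gripper value outside its range is refused whole. The fingers move at their own pace and stop on an object; "force" is the grip in N (left out, the last holds). Time passes only in rows, so rows that do not move let the fingers close. It gives the time, the measured TCP pose, the force and the opening at its end, in the units of the state.
- readout.state(): the state, without advancing time (a new reading comes with each control period).
- eyes.capture(name): name is "scene" or "top" or "wrist"; returns a dict with "frame" (384x512x3 uint8, blue, green, red), "fovy" (degrees; the focal length in pixels is half the picture's height over the tangent of half this angle, whatever the lens; pixels are square), "cx", "cy" (the principal point, pixels), "T" (4x4, takes a point from camera to world coordinates). Camera axes: x right, y down, z forward; pixel columns grow to the right and rows downward; lengths in m; the calibration is good to about 2 mm. A picture is of the moment at which its call begins. There is no depth.
- hand_in(): hands the job in, once; it reports no verdict.
The state is a dict: "t": time; "joint_pos": joint angles; "dq": joint speeds; "tau": joint torques, N m; "position": TCP position; "eef_rot": TCP orientation; "wrist_force": force on the tool from outside, world axes, zero at the start; "torque": the same for the moment, N m; "grip_width": opening from 0.0 (shut) to 1.0 (fully open).
Only numpy, scipy, OpenCV 4.12 (cv2) and the standard library are available. Lean on these libraries where they do the work, as an engineer would, in place of code of your own. Each camera call takes 0.05 s, during which the arm holds its last target.

## Task

Load the blue heating block into the incubator: the caddy leaves only its two ends free to take hold of and the drawer's nest leaves room for fingers only at its two long sides, so set the block down upright on the bare bench, let go and take it again the other way. Then lower it into the nest, without dropping it, until it sits fully down, let go, and push the drawer fully shut. Leave the plain block in its bay and everything else standing where it is.

Things in the scene. Friction and masses are not known exactly. Their poses are not given: they have to be found in the camera images.
- block_blue: blue anodised heating block, solid metal, 66 mm long (its x) x 50 mm wide (its y) x 44 mm high, about 0.3 kg, with twelve 11 mm wells (4 by 3) in its top; origin at the centre of its underside, z up. It starts upright in one of the caddy's two bays. Either way round (half a turn about z) is equally good.
- block_plain: spare block of bare aluminium, same 66 x 50 x 44 mm, with six 16.5 mm wells (3 by 2), about 0.28 kg; origin at the centre of its underside. It stands in the caddy's other bay and stays there.
- caddy: grey storage caddy, fixed, 84 mm (its x) x 126 mm (its y); origin at the centre of its underside. Floor 6 mm thick; two bays centred at y = +30.5 and -30.5 mm, the blocks' long side along the caddy's x. Side walls 2.5 mm from the blocks' long sides reach up to the blocks' tops (50 mm over the bench). At the ends (+x, -x) only a lip, top 14 mm over the bench: the end faces are free above it.
- incubator: white and grey dry-block incubator, fixed, 240 mm deep (its x) x 200 mm wide x 165 mm high; origin at the centre of its underside, its front (with the control strip and the drawer) faces its -x. The drawer comes out of the front below the hood, which begins 90 mm above the bench.
- drawer (a joint): drawer of the incubator, slides along the incubator's x: 0 = shut, 0.16 m = fully out. It starts nearly fully out, stays where it is left, and takes about 3 N to move; it stops dead at 0.
- drawer_nest (a point): centre of the nest's floor on the drawer's carrier plate, 26 mm over the bench; axes as the incubator's. The block's seat: its origin here, its long side along x. Pocket 69 x 53 mm, steel walls 5 mm thick. Both ends (+x, -x) are walled; the walls turn 12 mm round the corners, so the middle 44 mm of each long side (+y, -y) is open to the plate, which is clear for fingers to 68 mm from the middle.
- nest_rim (a point): point 50 mm above the centre of the nest's floor, level with the tops of its walls: these stand upright for 42 mm and then lean 5 mm outward over 8 mm as a lead-in. The top of a seated block (44 mm) lies 6 mm below this point.
- drawer_front (a point): centre of the outer face of the drawer's upright front panel (150 mm wide, its top 84 mm and its lower edge 10 mm above the bench), 50 mm above the bench and 65 mm in front (-x) of the nest's centre; push here along +x to shut the drawer.
- flask: conical glass flask with a remnant of agarose, 80 mm wide at the foot, 116 mm high, stands upright near the front edge, right of the caddy; origin at the centre of its underside.
- dye_bottle: brown bottle with white screw cap, 46 mm in diameter, 95 mm high, stands upright on the bench left of the drawer; origin at the centre of its underside.
Mind the look-alikes: they are no part of the job. Several things look just like the dye_bottle: the one meant starts farthest from the robot's base.

How it is judged:
By the outcome, as a careful person would: the job done as asked, in the order asked, and still so for the second after the job is handed in, with the robot touching nothing.
It also fails if it takes over 67 s, if anything falls off the work surface, if the arm or the gripper's body presses on something with over 40 N, if the wrist force passes 120 N, or if a joint passes its speed limit or range.

## Working session

There is one attempt and no reset: what is moved stays moved. The work goes in short steps, Python scripts to look and compute and a tool call to move; the robot and the scene stay as the last step left them, time stands still between calls to the robot, and variables do not carry over. Pictures are saved under pics/ and viewed, and the job is handed in when it is done.

Besides the shell and the picture viewer there is one more tool, called as name(argument=value, ...) on one line, values as JSON. move_arm: Moves the arm, as the interface text tells. Its arguments: {"type":"object","properties":{"commands":{"type":"string"},"force":{"type":"number"}},"required":["commands"]}

```bash
mkdir -p pics; ls; python3 - <<'E'
from bench import readout, eyes, bot
import cv2
print(readout.state()); print([a for a in dir(bot) if a[0]!='_'])
for n in ["scene","top","wrist"]:
    c=eyes.capture(n); cv2.imwrite(f"pics/{n}0.png",c["frame"]); print(n,c["fovy"],c["cx"],c["cy"],c["T"].round(4).tolist() if hasattr(c["T"],'round') else c["T"])
    print([k for k in c])
E
```

```text
pics
{'t': 0.0, 'joint_pos': array([ 1.24221710e+00,  1.16450970e-01,  1.44225387e+00,  1.29764660e-05,
        1.58399778e+00, -3.77981601e-02]), 'dq': array([ 1.37129763e-03,  2.02379570e-05,  1.90882541e-03, -3.11276814e-04,
        5.64737250e-04, -1.16430153e-03]), 'tau': array([ 1.79261297e-04, -7.31974053e+01, -6.32478905e+01, -1.73833564e-05,
        5.92096985e-03, -6.35236870e-05]), 'position': array([0.19347268, 0.64650343, 0.24959285]), 'eef_rot': array([ 3.09033556e-04,  8.02091029e-01,  5.97201534e-01, -4.61031337e-04]), 'wrist_force': array([ 0.58968402, -0.49676291,  0.32612854]), 'torque': array([ 0.0080905 , -0.00066864,  0.0424046 ]), 'grip_width': 1.0000218784588784}
['IKError', 'finger_overhang']
scene 42.492455120390446 250.3731639438176 190.49133217414368 [[0.5359, 0.6717, -0.5115, 1.3739], [0.8443, -0.4277, 0.3229, -0.4562], [-0.0018, -0.6049, -0.7963, 1.4114], [0.0, 0.0, 0.0, 1.0]]
['frame', 'fovy', 'cx', 'cy', 'T']
top 47.99623703808156 249.25890829534734 189.75926219924014 [[-0.0255, -0.7895, 0.6133, -0.6148], [-0.9997, 0.0198, -0.016, 0.1065], [0.0005, -0.6135, -0.7897, 1.4993], [0.0, 0.0, 0.0, 1.0]]
['frame', 'fovy', 'cx', 'cy', 'T']
wrist 71.78103078517127 252.0457360495178 193.5305580620878 [[0.2864, 0.92, 0.2673, 0.1255], [0.9581, -0.2749, -0.0806, 0.667], [-0.0006, 0.2792, -0.9602, 0.3737], [0.0, 0.0, 0.0, 1.0]]
['frame', 'fovy', 'cx', 'cy', 'T']
```

View pics/scene0.png

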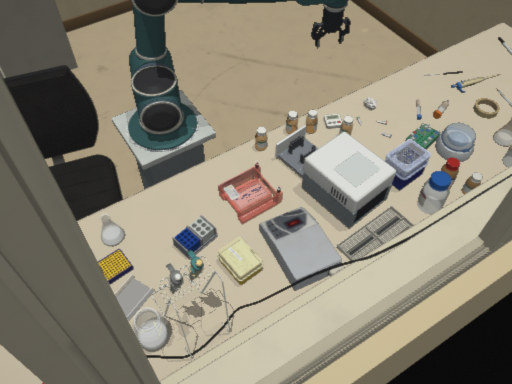

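View pics/top0.png

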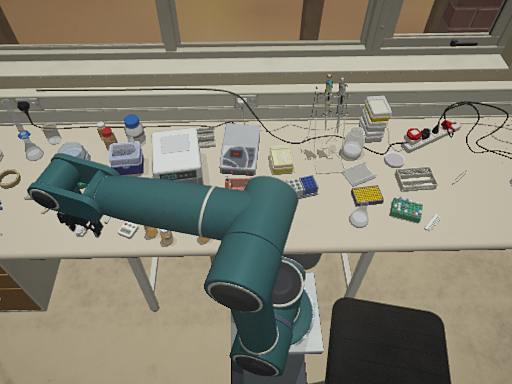

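View pics/wrist0.png

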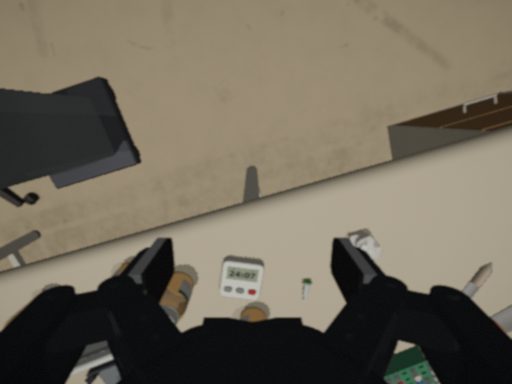

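```bash
cat > h.py <<'E'
import numpy as np, cv2
from bench import readout, eyes, bot
def K(c):
    h=c["frame"].shape[0]; f=h/2/np.tan(np.radians(c["fovy"])/2)
    return f
def proj(c,P):
    T=np.array(c["T"]); P=np.atleast_2d(P); p=(P-T[:3,3])@T[:3,:3]; f=K(c)
    return np.c_[c["cx"]+f*p[:,0]/p[:,2], c["cy"]+f*p[:,1]/p[:,2]]
def unproj(c,uv,z):
    T=np.array(c["T"]); uv=np.atleast_2d(uv).astype(float); f=K(c)
    d=np.c_[(uv[:,0]-c["cx"])/f,(uv[:,1]-c["cy"])/f,np.ones(len(uv))]@T[:3,:3].T
    z=np.broadcast_to(z,(len(uv),))
    s=(z-T[2,3])/d[:,2]
    return T[:3,3]+d*s[:,None]
def crop(c,x0,y0,w,h,k,name,interp=cv2.INTER_CUBIC):
    im=cv2.resize(c["frame"][y0:y0+h,x0:x0+w],None,fx=k,fy=k,interpolation=interp)
    for x in range((x0+9)//10*10,x0+w,10):
        cv2.line(im,(int((x-x0+.5)*k),0),(int((x-x0+.5)*k),6 if x%50 else 14),(0,0,255),1)
        if x%20==0: cv2.putText(im,str(x),(int((x-x0)*k)-10,24),0,.35,(0,0,255),1)
    for y in range((y0+9)//10*10,y0+h,10):
        cv2.line(im,(0,int((y-y0+.5)*k)),(6,int((y-y0+.5)*k)),(0,0,255),1)
        if y%20==0: cv2.putText(im,str(y),(8,int((y-y0)*k)+4),0,.35,(0,0,255),1)
    cv2.imwrite("pics/"+name+".png",im)
def poly(im,pts,col=(0,0,255),k=1,off=(0,0)):
    pts=((np.asarray(pts)-np.array(off)+.5)*k).round().astype(int)
    cv2.polylines(im,[pts.reshape(-1,1,2)],True,col,1)
E
python3 - <<'E'
from h import *
c=eyes.capture("scene")
crop(c,160,200,80,60,9,"s_cad"); crop(c,250,95,150,120,5,"s_inc")
print(unproj(c,[[195,237],[297,150],[310,120],[292,120],[261,137],[347,125]],.0).round(3))
E
```

```text
[[ 0.533 -0.145  0.   ]
 [ 0.399  0.371  0.   ]
 [ 0.295  0.51   0.   ]
 [ 0.257  0.448  0.   ]
 [ 0.268  0.292  0.   ]
 [ 0.397  0.617  0.   ]]
```

View pics/s_cad.png

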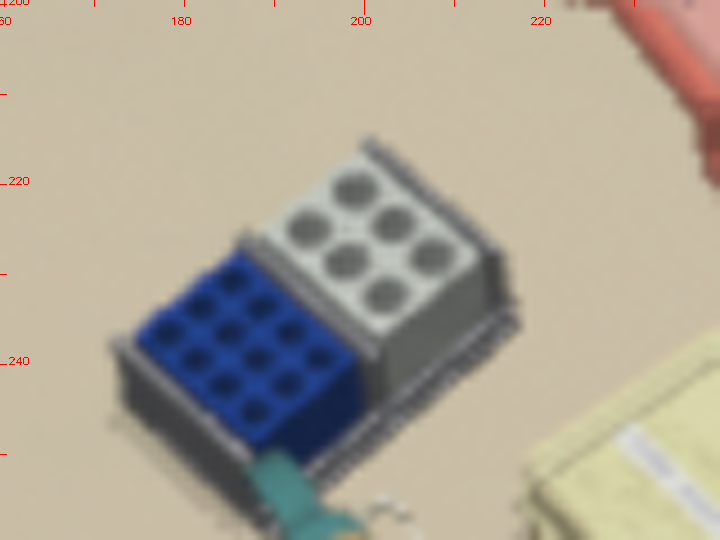

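View pics/s_inc.png

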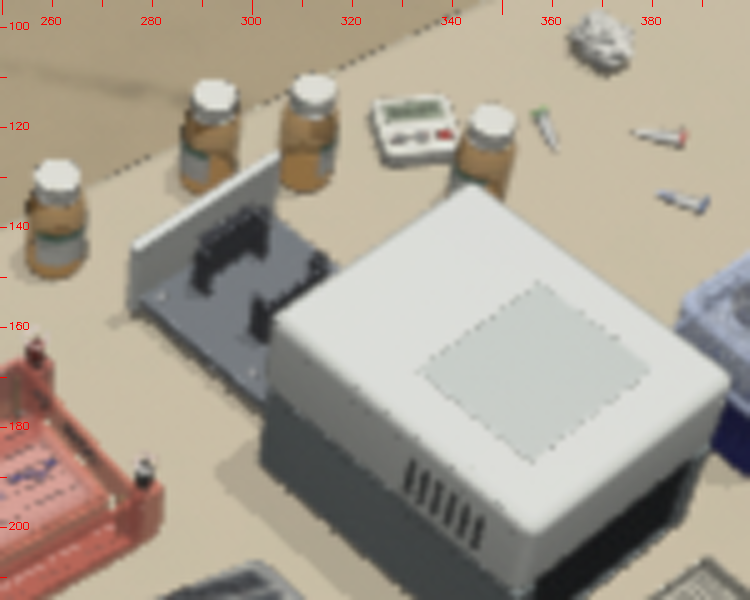

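```bash
python3 - <<'E'
from h import *
c=eyes.capture("scene")
b=unproj(c,[[174.3,237.3],[186.2,227.5],[199.5,238.6],[188.6,249.2]],.05)
p=unproj(c,[[188.6,225.3],[200.1,216.7],[213.6,227.5],[201.5,236.2]],.05)
for q in (b,p):
    print(q.round(4).tolist(), q.mean(0).round(4)); 
    for i in range(4): d=q[(i+1)%4]-q[i]; print(np.linalg.norm(d).round(4), np.degrees(np.arctan2(d[1],d[0])).round(1))
q=unproj(c,[[343.5,131.9],[305.1,158.9],[355.5,200.1],[395.1,170.1]],.165); print(q.round(4),q.mean(0))
for i in range(4): d=q[(i+1)%4]-q[i]; print(np.linalg.norm(d).round(4), np.degrees(np.arctan2(d[1],d[0])).round(1))
q=unproj(c,[[276.1,143.5],[305.5,125.5]],.084);print(q.round(4)); d=q[1]-q[0];print(np.linalg.norm(d),np.degrees(np.arctan2(d[1],d[0])))
print(unproj(c,[[275.5,156.9]],.01), unproj(c,[[308,132],[291,132.5],[260,149],[345,137]],0))
print(unproj(c,[[112,240],[170,190]],0))
E
```

```text
[[0.5278, -0.2131, 0.05], [0.5151, -0.163, 0.05], [0.5758, -0.1468, 0.05], [0.5918, -0.1951, 0.05]] [ 0.5526 -0.1795  0.05  ]
0.0517 104.2
0.0629 15.0
0.0508 -71.7
0.0665 -164.2
[[0.5117, -0.1523, 0.05], [0.5021, -0.1039, 0.05], [0.5633, -0.0873, 0.05], [0.5713, -0.137, 0.05]] [ 0.5371 -0.1201  0.05  ]
0.0494 101.3
0.0635 15.2
0.0503 -80.8
0.0616 -165.5
[[0.5312 0.4601 0.165 ]
 [0.5597 0.2739 0.165 ]
 [0.7814 0.306  0.165 ]
 [0.7568 0.4934 0.165 ]] [0.65729373 0.38333488 0.165     ]
0.1884 -81.3
0.2241 8.2
0.189 97.5
0.2281 -171.6
[[0.3903 0.2762 0.084 ]
 [0.374  0.4205 0.084 ]]
0.14527073036354235 96.46457163992962
[[0.39067626 0.27674867 0.01      ]] [[0.34488801 0.46309651 0.        ]
 [0.31109386 0.40500923 0.        ]
 [0.31853924 0.25440135 0.        ]
 [0.44434797 0.56897788 0.        ]]
[[ 0.39450805 -0.38451481  0.        ]
 [ 0.31037137 -0.12621404  0.        ]]
```

move_arm(commands="-0.0205 0.0325 0 0 0 0 100;-0.0205 0.0325 0 0 0 0 100;-0.0205 0.0325 0 0 0 0 100;-0.0205 0.0325 0 0 0 0 100;-0.0205 0.0325 0 0 0 0 100;-0.0205 0.0325 0 0 0 0 100;-0.0205 0.0325 0 0 0 0 100;-0.0205 0.0325 0 0 0 0 100;-0.0205 0.0325 0 0 0 0 100;-0.0205 0.0325 0 0 0 0 100")

```text
t: 1.08
position: [0.447, 0.3554, 0.2504]
eef_rot: [0.0, 0.802, 0.597, 0.0]
wrist_force: [1.4, 0.9, 0.9]
grip_width: 0.999
```

move_arm(commands="0 0 0 0 0 -0.1055 100;0 0 0 0 0 -0.1055 100;0 0 0 0 0 -0.1055 100;0 0 0 0 0 -0.1055 100;0 0 0 0 0 0 100")

```text
t: 1.5
position: [0.4462, 0.357, 0.2502]
eef_rot: [-0.0, 0.657, 0.754, -0.0]
wrist_force: [-0.5, -0.5, 0.0]
grip_width: 0.999
```

```bash
python3 - <<'E'
from h import *
s=readout.state();print(s['position'],s['eef_rot'],s['joint_pos'],bot.finger_overhang)
c=eyes.capture("wrist"); crop(c,0,0,512,384,1.5,"w_nest")
import pickle; pickle.dump(c,open("w_nest.pkl","wb"))
c=eyes.capture("top"); crop(c,0,60,512,200,1.5,"top1"); pickle.dump(c,open("top1.pkl","wb"))
E
```

```text
[0.44617768 0.35695089 0.25024182] [-1.48870762e-05  6.57342487e-01  7.53591967e-01 -4.46735524e-05] [ 6.30105801e-01 -1.09918881e-01  1.66812475e+00  9.24012862e-06
  1.58348051e+00 -1.07691303e+00] 0.019
```

View pics/w_nest.png

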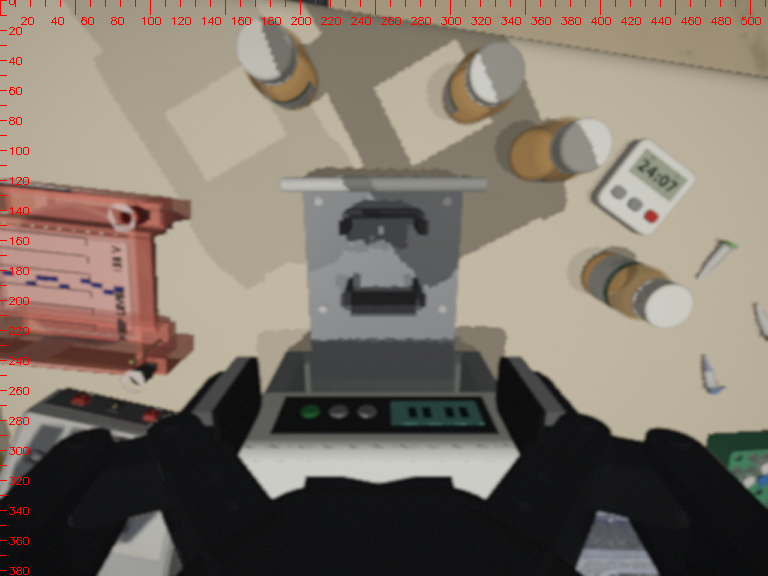

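View pics/top1.png

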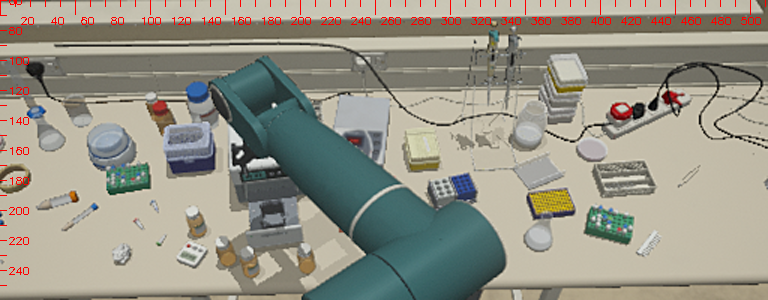

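```bash
python3 - <<'E'
from h import *
import pickle
c=pickle.load(open("w_nest.pkl","rb")); crop(c,180,108,150,120,5,"w_nest2")
E
```

```text
(no output)
```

View pics/w_nest2.png

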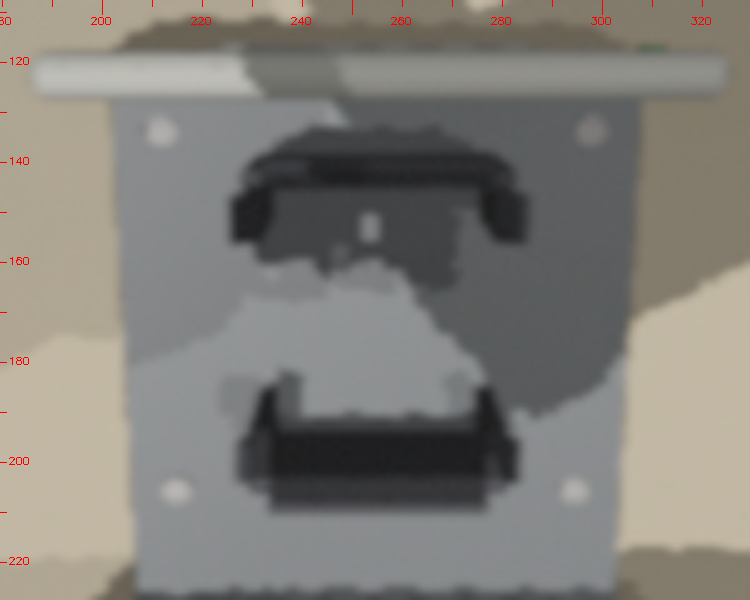

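```bash
python3 - <<'E'
from h import *
import pickle
c=pickle.load(open("w_nest.pkl","rb"))
P=lambda l:np.array([[x/5+180-.5,y/5+108-.5] for x,y in l])
def rep(n,l,z):
    q=unproj(c,P(l),z); print(n,q[:,:2].round(4).tolist(),'mean',q.mean(0).round(4)[:2]); return q
s=rep('screws',[(160,132),(592,132),(574,491),(175,491)],.026)
for i in range(4): d=s[(i+1)%4]-s[i]; print(np.linalg.norm(d).round(4), np.degrees(np.arctan2(d[1],d[0])).round(2))
p=rep('panel',[(33,75),(725,75)],.084); d=p[1]-p[0];print(np.linalg.norm(d),np.degrees(np.arctan2(d[1],d[0])))
p=rep('panel far edge outer',[(33,55),(725,55)],.084)
r=rep('rim+x',[(268,510),(489,510)],.076);d=r[1]-r[0];print(np.linalg.norm(d),np.degrees(np.arctan2(d[1],d[0])))
print(rep('rim-x',[(280,155),(480,155)],.076))
rep('corner',[(232,240),(527,240)],.076)
rep('corner2',[(237,480),(520,480)],.076)
rep('plate edge',[(112,100),(642,100),(135,590),(614,590)],.026)
rep('floorhole',[(370,228)],.026)
E
```

```text
screws [[0.4044, 0.2989], [0.3893, 0.4087], [0.4857, 0.4217], [0.5007, 0.3121]] mean [0.445  0.3604]
0.1109 97.82
0.0973 7.65
0.1106 -82.19
0.0973 -172.18
panel [[0.3915, 0.2792], [0.3716, 0.4242]] mean [0.3816 0.3517]
0.14632871496744873 97.81971534384263
panel far edge outer [[0.3875, 0.279], [0.3676, 0.4234]] mean [0.3775 0.3512]
rim+x [[0.4845, 0.3396], [0.4774, 0.3918]] mean [0.481  0.3657]
0.05268251583423939 97.809947503475
rim-x [[0.4016, 0.3326], [0.3956, 0.3763]] mean [0.3986 0.3544]
[[0.40161078 0.33256013 0.076     ]
 [0.39560163 0.37632544 0.076     ]]
corner [[0.4217, 0.3241], [0.4127, 0.3898]] mean [0.4172 0.357 ]
corner2 [[0.4781, 0.3315], [0.4689, 0.3978]] mean [0.4735 0.3646]
plate edge [[0.3981, 0.286], [0.3797, 0.4199], [0.5317, 0.3038], [0.5133, 0.4383]] mean [0.4557 0.362 ]
floorhole [[0.4214, 0.3557]] mean [0.4214 0.3557]
```

move_arm(commands="-0.0365 0.002 0 0 0 0 100;-0.0365 0.002 0 0 0 0 100;-0.0365 0.002 0 0 0 0 100;-0.0365 0.002 0 0 0 0 100;-0.0365 0.002 0 0 0 0 100;-0.0365 0.002 0 0 0 0 100;-0.0365 0.002 0 0 0 0 100;-0.0365 0.002 0 0 0 0 100;-0.0365 0.002 0 0 0 0 100;-0.0365 0.002 0 0 0 0 100;-0.0365 0.002 0 0 0 0 100;-0.0365 0.002 0 0 0 0 100")

```text
t: 2.6
position: [0.5272, -0.0758, 0.2505]
eef_rot: [0.0, 0.661, 0.751, 0.0]
wrist_force: [0.9, 1.4, -0.3]
grip_width: 0.998
```

move_arm(commands="-0.0365 0.002 0 0 0 0 100;-0.0365 0.002 0 0 0 0 100;-0.0365 0.002 0 0 0 0 100;0 0 0 0 0 0.12 100;0 0 0 0 0 0.12 100;0 0 0 0 0 0.12 100;0 0 0 0 0 0.12 100;0 0 0 0 0 0.12 100;0 0 0 0 0 0.12 100;0 0 0 0 0 0.12 100;0 0 0 0 0 0.12 100;0 0 0 0 0 0.12 100")

```text
t: 3.6
position: [0.5475, -0.1817, 0.2502]
eef_rot: [-0.0, 0.954, 0.301, -0.0]
wrist_force: [-0.2, -0.4, 0.5]
grip_width: 1.003
```

move_arm(commands="0 0 0 0 0 0.12 100;0 0 0 0 0 0.12 100;0 0 0 0 0 0.12 100;0 0 0 0 0 0 100")

```text
t: 3.93
position: [0.5475, -0.1817, 0.2503]
eef_rot: [-0.0, 0.992, 0.126, -0.0]
wrist_force: [0.0, -0.3, 0.1]
grip_width: 0.995
```

```bash
python3 - <<'E'
from h import *
s=readout.state();print(s['position'],s['eef_rot'],s['joint_pos'])
c=eyes.capture("wrist"); crop(c,0,0,512,384,1.5,"w_cad")
import pickle; pickle.dump(c,open("w_cad.pkl","wb"))
crop(c,170,130,150,120,5,"w_cad2")
E
```

```text
[ 0.54750852 -0.18167484  0.25027316] [-8.22972839e-06  9.92037081e-01  1.25946131e-01 -3.12616557e-05] [-3.64600813e-01 -9.78155584e-02  1.65689953e+00 -1.49589092e-05
  1.58257158e+00 -6.17163988e-01]
```

View pics/w_cad.png

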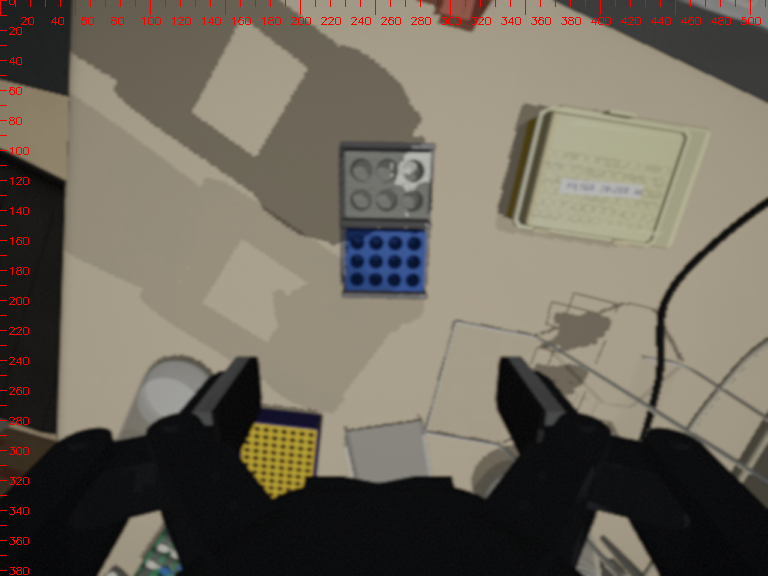

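View pics/w_cad2.png

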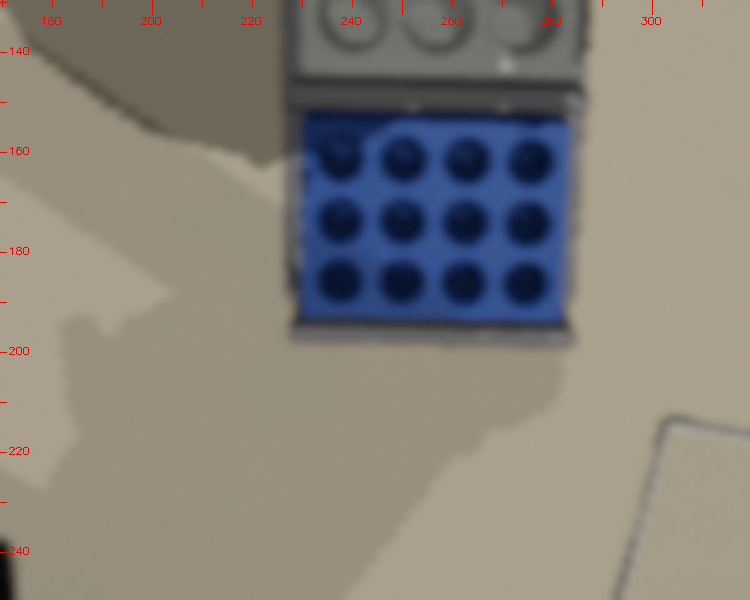

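```bash
python3 - <<'E'
from h import *
import pickle
c=pickle.load(open("w_cad.pkl","rb"))
P=lambda l:np.array([[x/5+170-.5,y/5+130-.5] for x,y in l])
q=unproj(c,P([(303,112),(572,120),(565,322),(300,320)]),.05); print(q.round(4).tolist(),q.mean(0))
for i in range(4): d=q[(i+1)%4]-q[i]; print(np.linalg.norm(d).round(4), np.degrees(np.arctan2(d[1],d[0])).round(2))
w=P([(341,159),(404,159),(467,160),(530,161),(341,220),(403,220),(466,222),(527,223),(341,281),(402,282),(464,283),(526,284)])
g=np.array([[(i-1.5),(1-j),0] for j in range(3) for i in range(4)])
q=unproj(c,w,.05); m=q.mean(0); 
A=np.c_[g[:,:2],np.ones(12)]; X=np.linalg.lstsq(A,q[:,:2],rcond=None)[0]; print('wells',X, np.degrees(np.arctan2(X[0,1],X[0,0])),np.degrees(np.arctan2(-X[1,0],X[1,1])))
s=readout.state()['eef_rot']; print('heading',2*np.degrees(np.arctan2(s[2],s[1])))
print('wire corner z0',unproj(c,P([(665,420)]),0))
# triangulate stand tops
cs=eyes.capture("scene"); ct=eyes.capture("top")
def ray(c,uv):
    T=np.array(c["T"]);a=unproj(c,[uv],0)[0]-T[:3,3];return T[:3,3],a/np.linalg.norm(a)
for su in [(177,278),(196,263)]:
  for tu in [(328,83),(342,83)]:
    o1,d1=ray(cs,su);o2,d2=ray(ct,tu)
    t=np.linalg.lstsq(np.c_[d1,-d2],o2-o1,rcond=None)[0]; p1=o1+t[0]*d1;p2=o2+t[1]*d2; print(su,tu,p1.round(3),np.linalg.norm(p1-p2).round(3))
crop(cs,140,220,110,140,5,"s_st");crop(ct,290,70,80,110,5,"t_st")
E
```

```text
[[0.5143, -0.1597, 0.05], [0.5782, -0.1452, 0.05], [0.591, -0.1949, 0.05], [0.5255, -0.2113, 0.05]] [ 0.55226834 -0.17780387  0.05      ]
0.0656 12.79
0.0513 -75.58
0.0675 -165.96
0.0528 102.34
wells [[ 0.01508529  0.00365293]
 [-0.00369876  0.01514916]
 [ 0.55216734 -0.17807976]] 13.61223136782029 13.72065780086808
heading 14.967440405871969
wire corner z0 [[ 0.63816277 -0.2295214   0.        ]]
(177, 278) (328, 83) [ 0.82  -0.313  0.351] 0.055
(177, 278) (342, 83) [ 0.823 -0.314  0.358] 0.002
(196, 263) (328, 83) [ 0.815 -0.258  0.364] 0.003
(196, 263) (342, 83) [ 0.82  -0.26   0.373] 0.053
```

View pics/s_st.png

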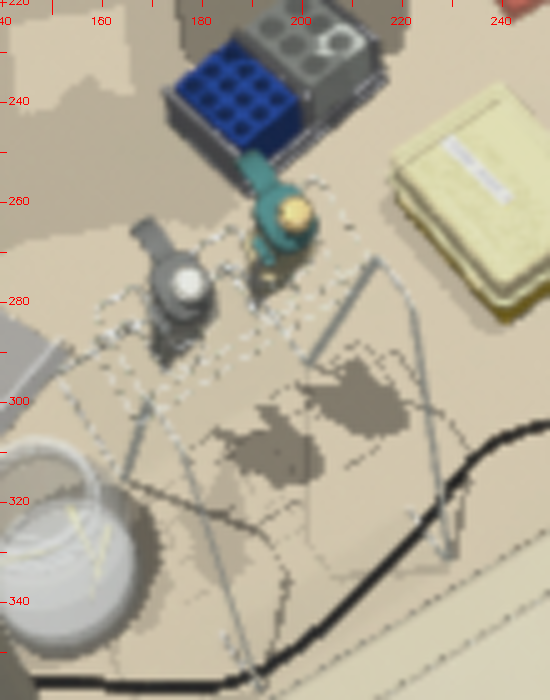

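View pics/t_st.png

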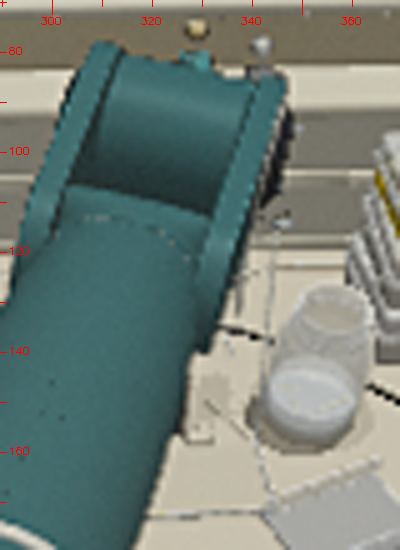

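move_arm(commands="0.0055 -0.002 0.02 0 0 0.0225 100;0 0 0.034 0 0 0 100;0 0 0.034 0 0 0 100;0 0 0.034 0 0 0 100;0 0 0.034 0 0 0 100;0 0 0.024 0 0 0 100;0 0 0.01 0 0 0 100;0 0 0 0 0 0 100")

```text
t: 4.75
position: [0.5513, -0.1781, 0.0581]
eef_rot: [-0.001, 0.993, 0.12, -0.002]
wrist_force: [0.3, -0.9, 0.5]
grip_width: 1.003
```

```bash
python3 - <<'E'
from h import *
s=readout.state();print(s['position'],s['eef_rot'],s['wrist_force'])
c=eyes.capture("wrist"); crop(c,0,0,512,384,1.5,"w_cad3")
c=eyes.capture("scene");crop(c,140,190,100,80,7,"s_cad3")
E
```

```text
[ 0.55130911 -0.17805721  0.05810285] [-8.38149199e-04  9.92746167e-01  1.20215387e-01 -1.61441702e-03] [ 0.31776402 -0.91313637  0.49986945]
```

View pics/w_cad3.png

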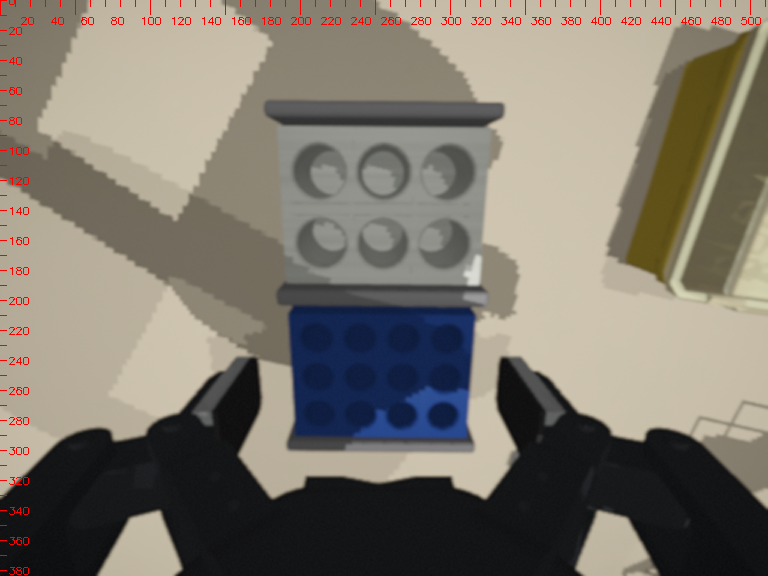

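View pics/s_cad3.png

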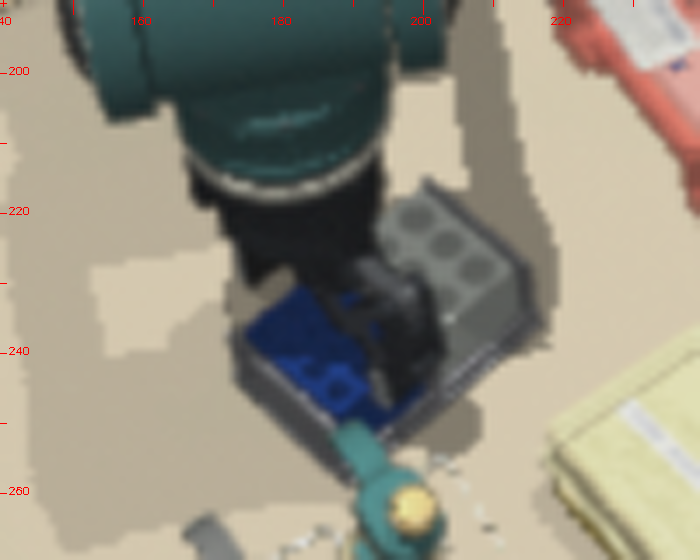

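move_arm(commands="0.001 0 0.01 0 0 0 100;0 0 0.006 0 0 0 100;0 0 0 0 0 0 100")

```text
t: 5.1
position: [0.5531, -0.1781, 0.0436]
eef_rot: [-0.0, 0.993, 0.12, -0.0]
wrist_force: [-0.3, 0.6, -1.0]
grip_width: 1.001
```

move_arm(commands="0 0 0 0 0 0 60;0 0 0 0 0 0 60;0 0 0 0 0 0 60;0 0 0 0 0 0 60;0 0 0 0 0 0 60;0 0 0 0 0 0 60", force=60)

```text
t: 5.6
position: [0.5536, -0.1783, 0.0451]
eef_rot: [0.0, 0.993, 0.12, 0.001]
wrist_force: [-0.6, 0.7, 5.7]
grip_width: 0.754
```

move_arm(commands="0 0 -0.01 0 0 0 60;0 0 -0.02 0 0 0 60;0 0 -0.03 0 0 0 60;0 0 -0.03 0 0 0 60;0 0 -0.02 0 0 0 60;0 0 0 0 0 0 60")

```text
t: 6.1
position: [0.5546, -0.1787, 0.1597]
eef_rot: [0.001, 0.993, 0.119, 0.003]
wrist_force: [1.0, 0.4, -2.2]
grip_width: 0.755
```

```bash
python3 - <<'E'
from h import *
s=readout.state();print(s['position'],s['eef_rot'],s['wrist_force'],s['joint_pos'])
c=eyes.capture("wrist"); crop(c,0,0,512,384,1.5,"w_lift")
c=eyes.capture("scene");crop(c,100,130,150,120,5,"s_lift")
E
```

```text
[ 0.55455813 -0.17866692  0.15970563] [0.00142147 0.99283253 0.11947365 0.00275722] [ 0.96123114  0.35476018 -2.18215759] [-3.55457025e-01 -4.94189730e-02  1.75884905e+00 -4.93791727e-06
  1.42595842e+00 -5.94976921e-01]
```

View pics/w_lift.png

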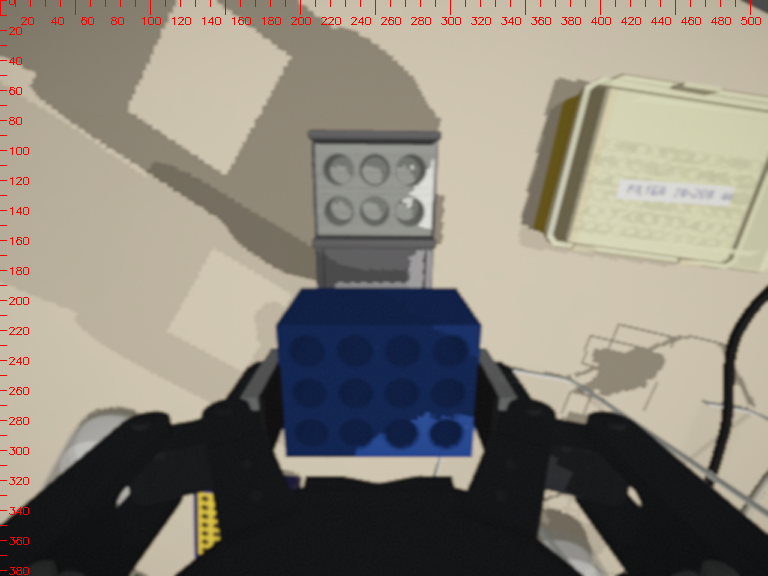

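View pics/s_lift.png

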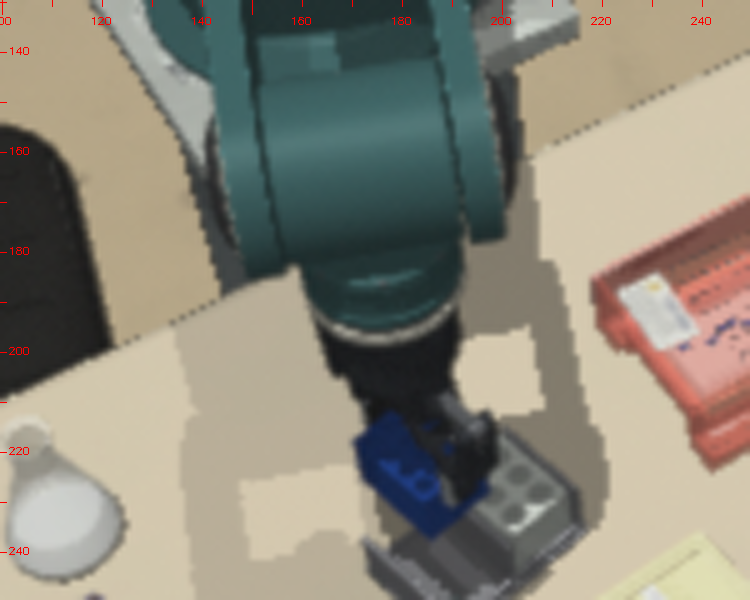

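```bash
python3 - <<'E'
from h import *
c=eyes.capture("scene")
print(unproj(c,[[218,187],[155,182],[205,157],[238,225],[120,235],[100,225]],0).round(3))
E
```

```text
[[ 0.391  0.026  0.   ]
 [ 0.248 -0.156  0.   ]
 [ 0.241  0.057  0.   ]
 [ 0.569  0.001  0.   ]
 [ 0.391 -0.354  0.   ]
 [ 0.317 -0.396  0.   ]]
```

move_arm(commands="-0.0273 -0.0187 0 0 0 0 60;-0.0273 -0.0187 0 0 0 0 60;-0.0273 -0.0187 0 0 0 0 60;-0.0273 -0.0187 0 0 0 0 60;-0.0273 -0.0187 0.01 0 0 0 60;0 0 0.03 0 0 0 60;0 0 0.03 0 0 0 60;0 0 0.02 0 0 0 60;0 0 0.012 0 0 0 60;0 0 0 0 0 0 60")

```text
t: 7.08
position: [0.3967, -0.1191, 0.0489]
eef_rot: [-0.001, 0.993, 0.119, -0.002]
wrist_force: [0.5, -0.5, -2.3]
grip_width: 0.758
```

```bash
python3 - <<'E'
from h import *
s=readout.state();print(s['position'],s['eef_rot'],s['wrist_force'],s['joint_pos'])
c=eyes.capture("scene");crop(c,120,150,120,90,6,"s_pl")
E
```

```text
[ 0.39670876 -0.1191066   0.04889732] [-0.00125645  0.99283425  0.11946713 -0.00248553] [ 0.52340788 -0.53521091 -2.26708543] [-3.53258925e-01 -3.52789061e-01  2.20313547e+00 -2.87474712e-05
  1.29681629e+00 -5.92758307e-01]
```

View pics/s_pl.png

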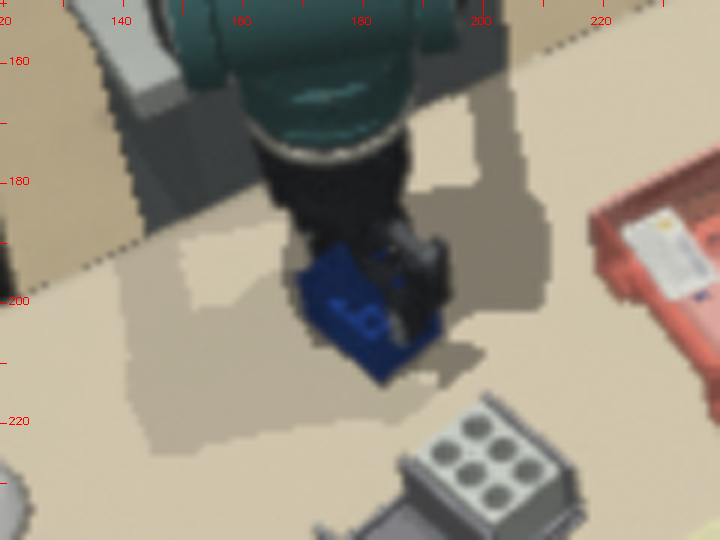

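move_arm(commands="0 0 0.004 0 0 0 60;0 0 0.003 0 0 0 60;0 0 0.001 0 0 0 60;0 0 0 0 0 0 60")

```text
t: 7.47
position: [0.3987, -0.1198, 0.0446]
eef_rot: [0.0, 0.993, 0.119, 0.0]
wrist_force: [-0.4, 0.5, -2.2]
grip_width: 0.757
```

move_arm(commands="0 0 0.001 0 0 0 60;0 0 0 0 0 0 60")

```text
t: 7.63
position: [0.3986, -0.1198, 0.0435]
eef_rot: [0.0, 0.993, 0.119, 0.0]
wrist_force: [0.6, -0.1, -3.7]
grip_width: 0.755
```

move_arm(commands="0 0 0.002 0 0 0 60;0 0 0.001 0 0 0 60;0 0 0 0 0 0 60")

```text
t: 7.88
position: [0.3984, -0.1197, 0.0401]
eef_rot: [-0.0, 0.993, 0.119, -0.0]
wrist_force: [-0.5, -0.0, -2.2]
grip_width: 0.755
```

move_arm(commands="0 0 0.001 0 0 0 60;0 0 0 0 0 0 60")

```text
t: 8.05
position: [0.3984, -0.1197, 0.0391]
eef_rot: [-0.0, 0.993, 0.119, -0.0]
wrist_force: [-0.9, 0.3, -2.5]
grip_width: 0.757
```

move_arm(commands="0 0 0.001 0 0 0 60;0 0 0 0 0 0 60")

```text
t: 8.22
position: [0.3986, -0.1198, 0.039]
eef_rot: [0.0, 0.993, 0.119, 0.0]
wrist_force: [-5.4, 2.8, 9.7]
grip_width: 0.757
```

move_arm(commands="0 0 0 0 0 0 100;0 0 0 0 0 0 100;0 0 0 0 0 0 100;0 0 0 0 0 0 100;0 0 -0.01 0 0 0 100;0 0 -0.025 0 0 0 100;0 0 -0.035 0 0 0 100;0 0 -0.035 0 0 0 100;0 0 -0.035 0 0 0 100;0 0 -0.035 0 0 0 100;0 0 -0.035 0 0 0 100")

```text
t: 9.13
position: [0.398, -0.1196, 0.251]
eef_rot: [0.0, 0.993, 0.119, 0.0]
wrist_force: [1.0, 0.1, -0.5]
grip_width: 1.002
```

move_arm(commands="0 0 0 0 0 -0.12 100;0 0 0 0 0 -0.12 100;0 0 0 0 0 -0.12 100;0 0 0 0 0 -0.12 100;0 0 0 0 0 -0.12 100;0 0 0 0 0 -0.12 100;0 0 0 0 0 -0.12 100;0 0 0 0 0 -0.12 100;0 0 0 0 0 -0.12 100;0 0 0 0 0 -0.12 100;0 0 0 0 0 -0.12 100;0 0 0 0 0 -0.12 100")

```text
t: 10.13
position: [0.3983, -0.1197, 0.2491]
eef_rot: [0.0, 0.665, 0.746, 0.0]
wrist_force: [0.5, 0.7, 0.1]
grip_width: 0.999
```

move_arm(commands="0 0 0 0 0 -0.12 100;0 0 0 0 0 0 100;0 0 0 0 0 0 100")

```text
t: 10.38
position: [0.3984, -0.1197, 0.2489]
eef_rot: [0.0, 0.623, 0.782, 0.0]
wrist_force: [0.2, -2.1, 0.1]
grip_width: 1.0
```

```bash
python3 - <<'E'
from h import *
s=readout.state();print(s['position'],s['eef_rot'],s['joint_pos'],2*np.degrees(np.arctan2(s['eef_rot'][2],s['eef_rot'][1])))
c=eyes.capture("wrist"); crop(c,0,0,512,384,1.5,"w_b")
import pickle; pickle.dump(c,open("w_b.pkl","wb"))
crop(c,180,108,150,120,5,"w_b2")
E
```

```text
[ 0.39838184 -0.11971728  0.24890427] [2.43622595e-04 6.23311423e-01 7.81973661e-01 6.59860988e-05] [-3.53244741e-01 -4.74355644e-01  1.95774388e+00 -2.79655772e-05
  1.65770039e+00 -2.14889920e+00] 102.88328219774992
```

View pics/w_b.png

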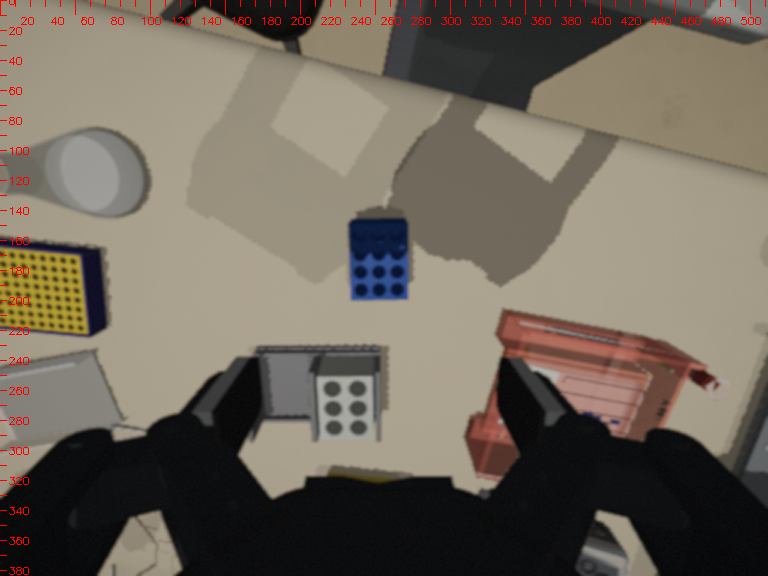

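View pics/w_b2.png

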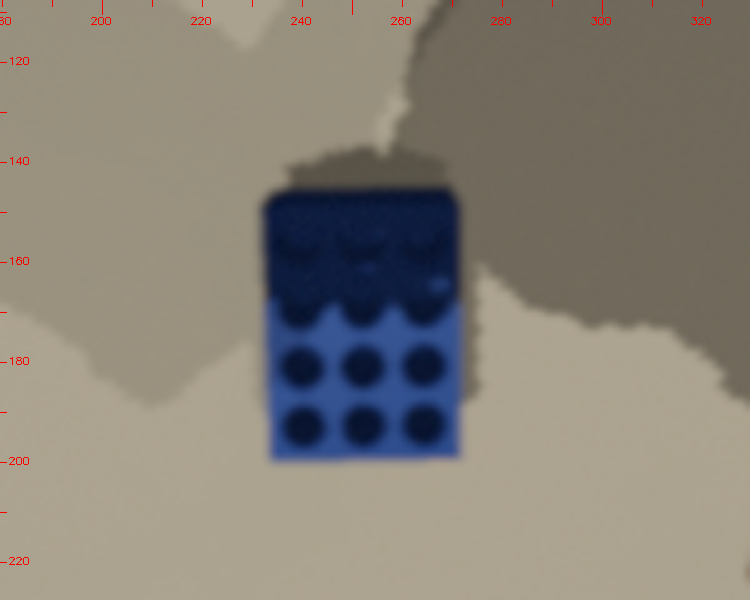

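```bash
python3 - <<'E'
from h import *
import pickle
c=pickle.load(open("w_b.pkl","rb"))
P=lambda l:np.array([[x/5+180-.5,y/5+108-.5] for x,y in l])
w=P([(303,427),(363,427),(424,425),(302,367),(363,367),(424,366)])
q=unproj(c,w,.044)[:,:2]
g=np.array([[i-1.,j] for j in (1.5,.5) for i in range(3)])  # tool x, tool y units
X=np.linalg.lstsq(np.c_[g,np.ones(6)],q,rcond=None)[0]; print(X)
hx=np.degrees(np.arctan2(X[0,1],X[0,0]));hy=np.degrees(np.arctan2(X[1,1],X[1,0]));print('heading x',hx,'y',hy, np.linalg.norm(X[:2],axis=1))
e=unproj(c,P([(270,460),(461,458)]),.044)[:,:2]; em=e.mean(0); print('end edge',e,np.linalg.norm(e[1]-e[0]))
u=X[1]/np.linalg.norm(X[1]); print('centre from edge',em-0.033*u,'from wells',X[2])
l=unproj(c,P([(264,200),(459,200)]),.044)[:,:2];
p=readout.state()['position'][:2]; h=np.radians(102.88); tx=np.array([np.cos(h),np.sin(h)]);ty=np.array([np.sin(h),-np.cos(h)])
for n,cc in (('edge',em-.033*u),('wells',X[2])): print(n,'rel TCP tool',(cc-p)@tx,(cc-p)@ty)
# caddy block for calibration of camera: grasp told truth
E
```

```text
[[-0.00367025  0.01513631]
 [ 0.01539864  0.00361477]
 [ 0.39844835 -0.11950741]]
heading x 103.63000084169614 y 13.210757531569008 [0.01557494 0.01581723]
end edge [[ 0.43583899 -0.13569973]
 [ 0.42422972 -0.08743063]] 0.049645559029794235
centre from edge [ 0.39790767 -0.11910679] from wells [ 0.39844835 -0.11950741]
edge rel TCP tool 0.0006977175800069591 -0.00032420350454077674
wells rel TCP tool 0.00018665632422485218 0.00011357259622400629
```

```bash
python3 - <<'E'
from h import *
import pickle
c=pickle.load(open("w_nest.pkl","rb"))
k=6;x0,y0,w,h=190,110,130,100
def draw(cx,cy,yaw,name):
    im=cv2.resize(c["frame"][y0:y0+h,x0:x0+w],None,fx=k,fy=k,interpolation=cv2.INTER_CUBIC)
    im=cv2.convertScaleAbs(im,alpha=1.6,beta=30)
    R=np.array([[np.cos(yaw),-np.sin(yaw)],[np.sin(yaw),np.cos(yaw)]])
    def L(pts,z,col,closed=True):
        p=np.array(pts)/1000@R.T+[cx,cy]; uv=proj(c,np.c_[p,np.full(len(p),z)])
        uv=((uv-[x0,y0]+.5)*k).round().astype(int)
        cv2.polylines(im,[uv.reshape(-1,1,2)],closed,col,1)
    rect=lambda a,b:[(-a,-b),(a,-b),(a,b),(-a,b)]
    L(rect(34.5,26.5),.026,(0,255,0))
    L(rect(34.5,26.5),.068,(0,255,255))
    L(rect(39.5,31.5),.076,(0,0,255))
    L(rect(44.5,36.5),.076,(255,0,255))
    L(rect(39.5,31.5),.068,(255,255,0))
    L([(-65,-75),(-65,75)],.084,(255,0,0),False)
    L([(-34.5,-22),(34.5,-22)],.068,(0,128,255),False)
    for a in (-48.5,48.5):
        for b in (-55.4,55.4): L([(a-1,b),(a+1,b)],.026,(0,0,255)); L([(a,b-1),(a,b+1)],.026,(0,0,255))
    cv2.imwrite(f"pics/{name}.png",im)
draw(.4435,.3603,np.radians(7.8),"ov1")
E
```

```text
(no output)
```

View pics/ov1.png

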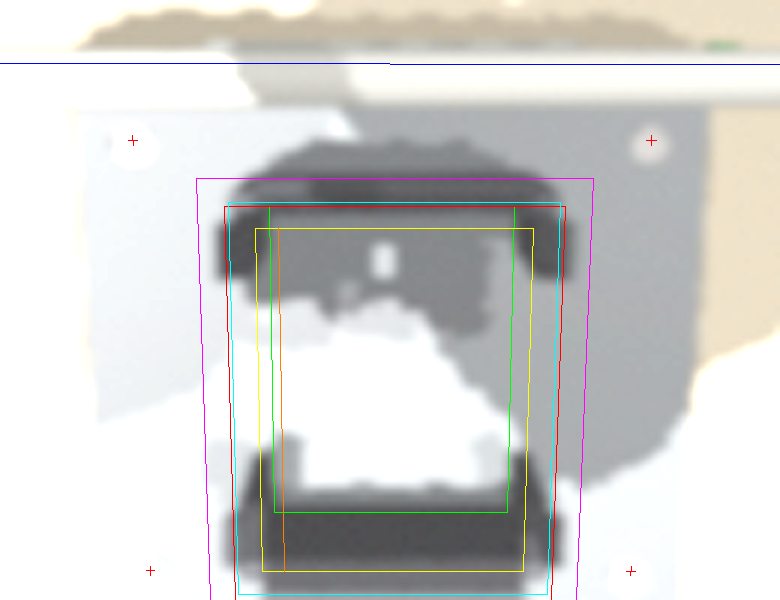

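move_arm(commands="0 0 0.02 0 0 -0.0125 100;0 0 0.035 0 0 0 100;0 0 0.035 0 0 0 100;0 0 0.035 0 0 0 100;0 0 0.035 0 0 0 100;0 0 0.03 0 0 0 100;0 0 0.015 0 0 0 100;0 0 0.008 0 0 0 100;0 0 0.003 0 0 0 100;0 0 0 0 0 0 100;0 0 0 0 0 0 100")

```text
t: 11.35
position: [0.3991, -0.1199, 0.0335]
eef_rot: [0.001, 0.617, 0.787, 0.0]
wrist_force: [-0.3, -0.1, 1.1]
grip_width: 1.003
```

move_arm(commands="0 0 0 0 0 0 40;0 0 0 0 0 0 40;0 0 0 0 0 0 40;0 0 0 0 0 0 40;0 0 0 0 0 0 40;0 0 0 0 0 0 40;0 0 0 0 0 0 40", force=60)

```text
t: 11.93
position: [0.3989, -0.1199, 0.0332]
eef_rot: [0.001, 0.617, 0.787, 0.0]
wrist_force: [-1.5, 0.5, 6.8]
grip_width: 0.572
```

move_arm(commands="0 0 -0.005 0 0 0 40;0 0 -0.02 0 0 0 40;0 0 -0.035 0 0 0 40;0 0 -0.035 0 0 0 40;0 0 -0.035 0 0 0 40;0 0 -0.035 0 0 0 40;0 0 -0.035 0 0 0 40;0 0 -0.017 0 0 0 40;0 0 0 0 0 0 40")

```text
t: 12.68
position: [0.3992, -0.12, 0.2538]
eef_rot: [0.003, 0.617, 0.787, 0.001]
wrist_force: [0.2, 0.3, -1.6]
grip_width: 0.577
```

move_arm(commands="0.016 0.008 0 0 0 0 40;0.032 0.0163 0 0 0 0 40;0.032 0.0163 0 0 0 0 40;0.032 0.0163 0 0 0 0 40;0.032 0.0163 0 0 0 0 40;0.032 0.0163 0 0 0 0 40;0.032 0.0163 0 0 0 0 40;0.032 0.0163 0 0 0 0 40;0.032 0.0163 0 0 0 0 40;0.032 0.0163 0 0 0 0 40;0.032 0.0163 0 0 0 0 40;0.032 0.0163 0 0 0 0 40")

```text
t: 13.68
position: [0.492, 0.2841, 0.2477]
eef_rot: [-0.0, 0.617, 0.787, -0.001]
wrist_force: [0.5, -0.4, -2.5]
grip_width: 0.577
```

move_arm(commands="0.032 0.0163 0 0 0 0 40;0.032 0.0163 0 0 0 0 40;0.016 0.008 0 0 0 0 40;0 0 0 0 0 0.105 40;0 0 0 0 0 0 40;0 0 0 0 0 0 40")

```text
t: 14.18
position: [0.5124, 0.3695, 0.2479]
eef_rot: [-0.0, 0.656, 0.754, -0.001]
wrist_force: [-0.4, 0.3, -2.2]
grip_width: 0.575
```

```bash
python3 - <<'E'
from h import *
s=readout.state();print(s['position'],s['eef_rot'],s['joint_pos'],2*np.degrees(np.arctan2(s['eef_rot'][2],s['eef_rot'][1])),s['wrist_force'])
c=eyes.capture("wrist"); crop(c,0,0,512,384,1.5,"w_n2")
import pickle; pickle.dump(c,open("w_n2.pkl","wb"))
crop(c,180,40,150,120,5,"w_n22")
E
```

```text
[0.5124029  0.36948692 0.24789682] [-2.15164854e-04  6.56369788e-01  7.54438660e-01 -9.81833852e-04] [ 5.84408875e-01  2.41279544e-02  1.54210730e+00 -1.09818189e-04
  1.57736467e+00 -1.12518986e+00] 97.95275703456906 [-0.4471382   0.34873682 -2.23872807]
```

View pics/w_n2.png

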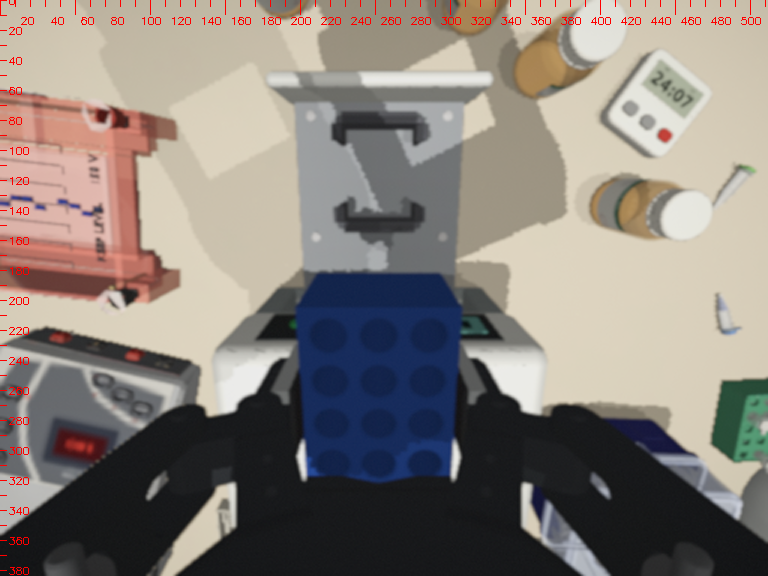

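View pics/w_n22.png

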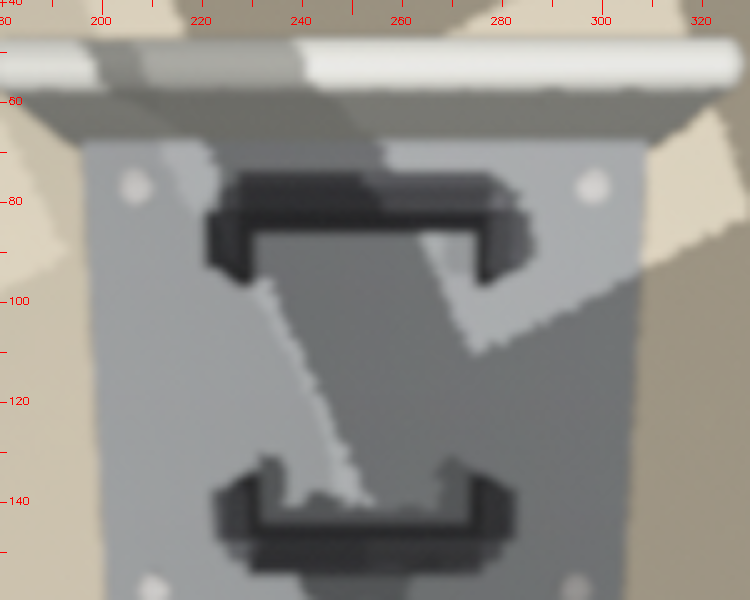

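```bash
python3 - <<'E'
from h import *
import pickle
c=pickle.load(open("w_n2.pkl","rb"))
P=lambda l:np.array([[x/5+180-.5,y/5+40-.5] for x,y in l])
yaw=np.radians(7.85); ux=np.array([np.cos(yaw),np.sin(yaw)]);uy=np.array([-np.sin(yaw),np.cos(yaw)])
O=np.array([.4435,.3603])
def rep(n,l,z):
    q=unproj(c,P(l),z)[:,:2]; d=q-O; print(n,(np.c_[d@ux,d@uy]*1000).round(1).tolist(),'mean',(1000*np.array([(d@ux).mean(),(d@uy).mean()])).round(2)); return q
s=rep('screws',[(136,187),(593,187),(576,589),(152,589)],.026)
for i in range(4): d=s[(i+1)%4]-s[i]; print(np.linalg.norm(d).round(4), np.degrees(np.arctan2(d[1],d[0])).round(2))
rep('rim -x,+x outer',[(370,172),(370,575)],.076)
rep('lead-in start',[(370,210),(370,545)],.068)
rep('floor',[(370,232),(370,524)],.026)
rep('sides -x wall',[(205,240),(536,240)],.076)
rep('sides +x wall',[(212,500),(516,500)],.076)
rep('inner corners at .068',[(253,250),(477,250),(260,500),(470,500)],.068)
rep('wall lower end at floor',[(253,285),(477,285)],.026)
rep('panel outer top',[(740,40),(0,40)],.084)
im=None
E
```

```text
screws [[-47.3, -55.2], [-47.6, 54.9], [49.4, 55.4], [49.7, -55.4]] mean [ 1.05 -0.08]
0.1101 97.97
0.097 8.11
0.1108 -82.03
0.097 -172.28
rim -x,+x outer [[-43.6, 1.0], [39.1, 1.3]] mean [-2.27  1.12]
lead-in start [[-37.3, 1.0], [33.4, 1.3]] mean [-1.99  1.16]
floor [[-37.4, 1.2], [32.8, 1.5]] mean [-2.29  1.36]
sides -x wall [[-30.5, -33.4], [-30.7, 35.6]] mean [-30.59   1.12]
sides +x wall [[22.7, -33.5], [22.6, 33.2]] mean [22.66 -0.11]
inner corners at .068 [[-29.3, -24.0], [-29.4, 24.0], [23.4, -23.5], [23.3, 23.8]] mean [-3.04  0.06]
wall lower end at floor [[-25.2, -27.5], [-25.3, 27.6]] mean [-25.22   0.05]
panel outer top [[-66.3, 73.0], [-66.1, -71.3]] mean [-66.2    0.84]
```

```bash
python3 - <<'E'
from h import *
import pickle
c=pickle.load(open("w_n2.pkl","rb"))
crop(c,190,175,125,150,4,"w_n23")
E
```

```text
(no output)
```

View pics/w_n23.png

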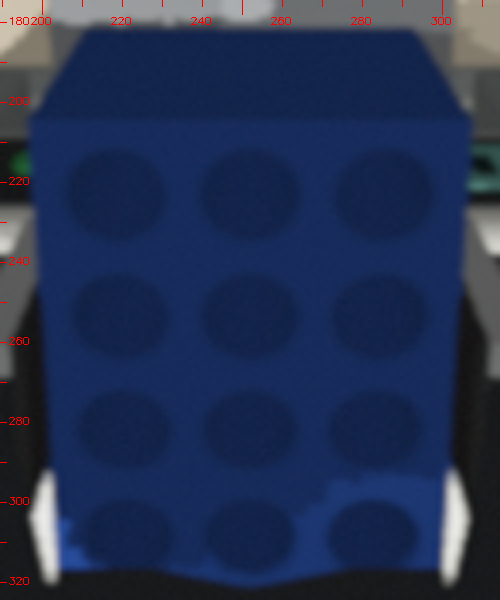

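```bash
python3 - <<'E'
from h import *
import pickle
c=pickle.load(open("w_n2.pkl","rb"))
l=[(116,195),(250,195),(384,195),(121,317),(250,317),(379,317),(125,430),(250,430),(374,430),(129,535),(250,535),(372,535)]
uv=np.array([[x/4+190-.375,y/4+175-.375] for x,y in l])
p=np.array([.5124,.36949]);h=np.radians(97.95);tx=np.array([np.cos(h),np.sin(h)]);ty=np.array([np.sin(h),-np.cos(h)])
g=np.array([[i-1.,j-1.5] for j in range(4) for i in range(3)])
for z in (.2479+.0108,.2479+.007):
    q=unproj(c,uv,z)[:,:2]-p; q=np.c_[q@tx,q@ty]
    X=np.linalg.lstsq(np.c_[g,np.ones(12)],q,rcond=None)[0]; print(z,X.round(5).tolist(), np.degrees(X[0,1]/X[0,0]),np.degrees(X[1,0]/X[1,1]))
f=unproj(c,[[(30)/4+190,117/4+175],[468/4+190,117/4+175]],.2587)[:,:2]-p; print('front edge',f@tx,f@ty)
E
```

```text
0.2587 [[0.01539, -1e-05], [2e-05, 0.01551], [0.00013, -0.00036]] -0.03343075377432263 0.05561083098313026
0.2549 [[0.0159, -1e-05], [2e-05, 0.01603], [0.00013, 0.002]] -0.033430753774358446 0.055610830983093995
front edge [-0.02448337  0.02482348] [-0.03293563 -0.03295867]
```

move_arm(commands="0 -0.025 0 0 0 0 40;0 -0.035 0 0 0 0 40;0 -0.0115 0 0 0 0 40;0 0 0.02 0 0 0 40;0 0 0.035 0 0 0 40;0 0 0.035 0 0 0 40;0 0 0.025 0 0 0 40;0 0 0.01 0 0 0 40;0 0 0 0 0 0 40;0 0 0 0 0 0 40")

```text
t: 15.07
position: [0.4423, 0.3599, 0.1254]
eef_rot: [0.0, 0.657, 0.754, 0.0]
wrist_force: [-0.3, -0.5, -1.4]
grip_width: 0.576
```

```bash
python3 - <<'E'
from h import *
s=readout.state();print(s['position'],s['eef_rot'],2*np.degrees(np.arctan2(s['eef_rot'][2],s['eef_rot'][1])),s['wrist_force'])
c=eyes.capture("wrist"); crop(c,0,0,512,384,1.5,"w_d1"); crop(c,170,130,160,120,5,"w_d2")
import pickle; pickle.dump(c,open("w_d1.pkl","wb"))
c=eyes.capture("scene"); crop(c,240,90,110,90,7,"s_d1")
E
```

```text
[0.44229469 0.35992071 0.12541789] [1.01786413e-04 6.57143887e-01 7.53765070e-01 3.48217803e-04] 97.83517059429946 [-0.26146171 -0.47480224 -1.41986658]
```

View pics/w_d1.png

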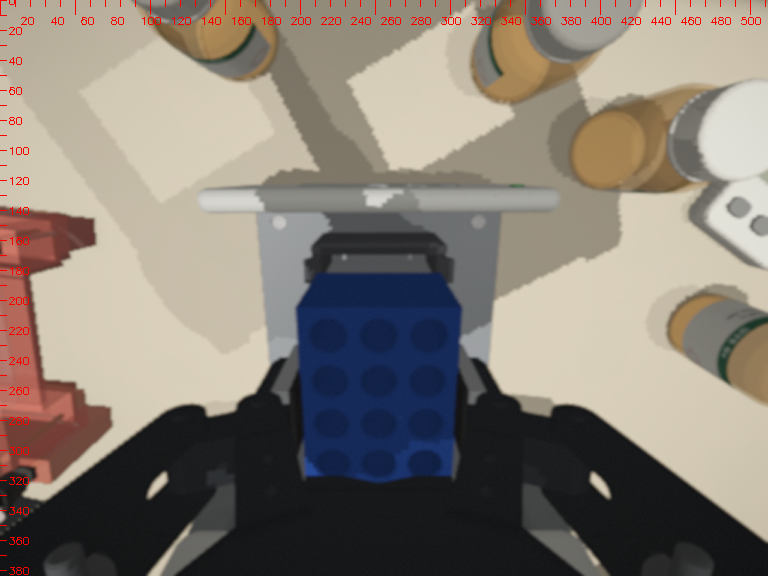

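View pics/w_d2.png

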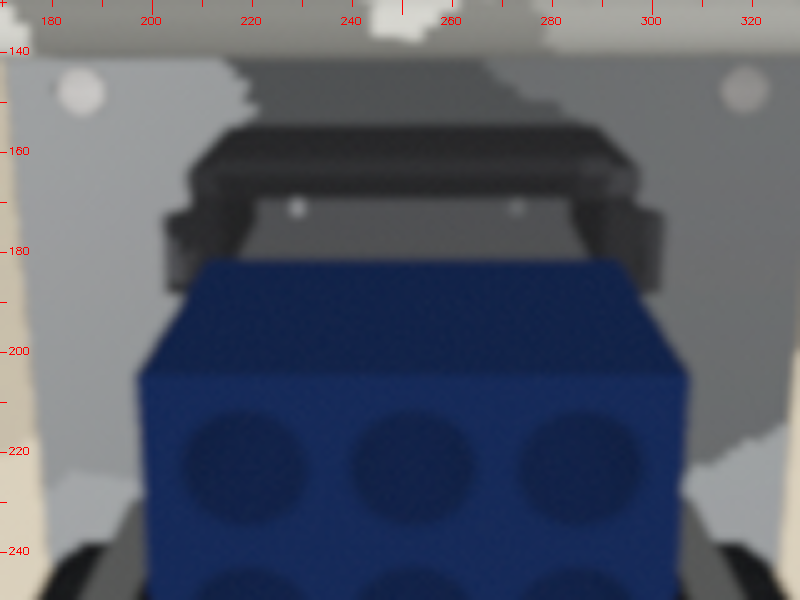

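View pics/s_d1.png

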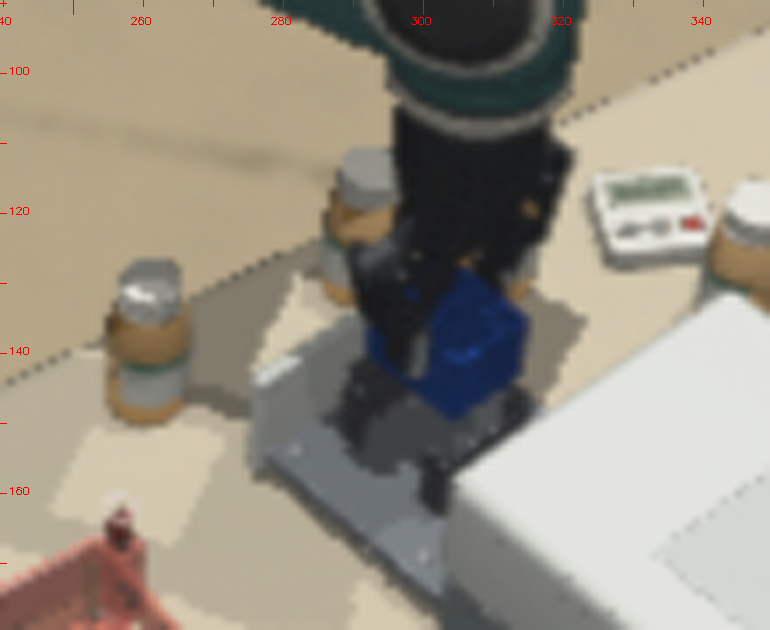

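```bash
python3 - <<'E'
from h import *
import pickle
c=pickle.load(open("w_d1.pkl","rb"))
P=lambda l:np.array([[x/5+170-.5,y/5+130-.5] for x,y in l])
yaw=np.radians(7.85); ux=np.array([np.cos(yaw),np.sin(yaw)]);uy=np.array([-np.sin(yaw),np.cos(yaw)])
O=np.array([.4435,.3603])
def rep(n,l,z):
    q=unproj(c,P(l),z)[:,:2]; d=q-O; print(n,z,(np.c_[d@ux,d@uy]*1000).round(1).tolist())
rep('screws',[(82,93),(745,90)],.026)
rep('base',[(410,127)],.026)
rep('crease',[(410,163)],.068);rep('crease',[(410,163)],.076)
rep('inner rim',[(410,195)],.076);rep('inner rim',[(410,195)],.068)
rep('rim ends',[(187,170),(640,170)],.076)
rep('corner posts',[(165,230),(662,230),(180,290),(655,290)],.076)
zb=.1254-.0332
rep('block bottom edge -x',[(205,262),(622,262)],zb); rep('block top edge',[(137,374),(690,374)],zb+.044)
rep('panel', [(410,-2),(410,55)],.084)
print((np.array([.44229,.35992])-O)@np.c_[ux,uy])
E
```

```text
screws 0.026 [[-46.7, -55.3], [-47.2, 55.5]]
base 0.026 [[-41.0, -0.5]]
crease 0.068 [[-41.9, -0.4]]
crease 0.076 [[-43.3, -0.4]]
inner rim 0.076 [[-39.0, -0.4]]
inner rim 0.068 [[-37.5, -0.5]]
rim ends 0.076 [[-42.3, -29.8], [-42.3, 29.9]]
corner posts 0.076 [[-34.3, -33.2], [-34.2, 33.2], [-26.0, -31.6], [-25.9, 32.7]]
block bottom edge -x 0.0922 [[-33.8, -25.4], [-33.8, 25.4]]
block top edge 0.1362 [[-34.2, -24.9], [-34.2, 24.8]]
panel 0.084 [[-64.8, -0.4], [-58.0, -0.4]]
[-0.00125056 -0.00021118]
```

move_arm(commands="0 0 0.006 0 0 0 40;0 0 0.004 0 0 0 40;0 0 0 0 0 0 40;0 0 0 0 0 0 40")

```text
t: 15.5
position: [0.4419, 0.36, 0.1142]
eef_rot: [-0.0, 0.657, 0.754, -0.0]
wrist_force: [0.8, 0.3, -2.8]
grip_width: 0.576
```

move_arm(commands="0 0 0.004 0 0 0 40;0 0 0.004 0 0 0 40;0 0 0.002 0 0 0 40;0 0 0 0 0 0 40")

```text
t: 15.83
position: [0.4417, 0.3598, 0.1035]
eef_rot: [-0.0, 0.657, 0.754, -0.0]
wrist_force: [0.4, 0.5, -2.2]
grip_width: 0.574
```

move_arm(commands="0 0 0.003 0 0 0 40;0 0 0.003 0 0 0 40;0 0 0 0 0 0 40")

```text
t: 16.08
position: [0.4417, 0.3599, 0.0976]
eef_rot: [-0.0, 0.657, 0.754, -0.0]
wrist_force: [-0.8, -0.9, -2.7]
grip_width: 0.571
```

move_arm(commands="0 0 0.005 0 0 0 40;0 0 0.005 0 0 0 40;0 0 0.005 0 0 0 40;0 0 0 0 0 0 40")

```text
t: 16.42
position: [0.4415, 0.3597, 0.0818]
eef_rot: [-0.0, 0.657, 0.754, -0.001]
wrist_force: [0.2, 0.9, -3.7]
grip_width: 0.578
```

move_arm(commands="0 0 0.005 0 0 0 40;0 0 0.005 0 0 0 40;0 0 0.004 0 0 0 40;0 0 0 0 0 0 40")

```text
t: 16.75
position: [0.4416, 0.3598, 0.0681]
eef_rot: [-0.0, 0.657, 0.754, -0.001]
wrist_force: [0.2, -1.0, -3.2]
grip_width: 0.577
```

move_arm(commands="0 0 0.003 0 0 0 40;0 0 0.003 0 0 0 40;0 0 0 0 0 0 40;0 0 0 0 0 0 40")

```text
t: 17.08
position: [0.4419, 0.36, 0.0632]
eef_rot: [-0.0, 0.657, 0.754, -0.0]
wrist_force: [-0.1, 0.3, -2.5]
grip_width: 0.574
```

Expected seat at TCP z ≈ 0.059; 4 mm left.

move_arm(commands="0 0 0.002 0 0 0 40;0 0 0.001 0 0 0 40;0 0 0 0 0 0 40")

```text
t: 17.33
position: [0.4419, 0.36, 0.0601]
eef_rot: [-0.0, 0.657, 0.754, -0.0]
wrist_force: [-0.1, -0.2, -2.2]
grip_width: 0.576
```

move_arm(commands="0 0 0.001 0 0 0 40;0 0 0 0 0 0 40")

```text
t: 17.5
position: [0.442, 0.36, 0.0593]
eef_rot: [0.0, 0.657, 0.754, 0.0]
wrist_force: [-0.3, 0.2, -2.5]
grip_width: 0.577
```

move_arm(commands="0 0 0.001 0 0 0 40;0 0 0 0 0 0 40")

```text
t: 17.67
position: [0.4424, 0.3602, 0.0592]
eef_rot: [0.0, 0.657, 0.754, 0.001]
wrist_force: [-0.6, -2.6, 5.9]
grip_width: 0.574
```

move_arm(commands="0 0 0 0 0 0 100;0 0 0 0 0 0 100;0 0 0 0 0 0 100;0 0 0 0 0 0 100;0 0 0 0 0 0 100")

```text
t: 18.08
position: [0.4419, 0.36, 0.0583]
eef_rot: [-0.0, 0.657, 0.754, -0.0]
wrist_force: [0.1, -0.3, 0.1]
grip_width: 1.0
```

move_arm(commands="0 0 -0.01 0 0 0 100;0 0 -0.025 0 0 0 100;0 0 -0.035 0 0 0 100;0 0 -0.035 0 0 0 100;0 0 -0.035 0 0 0 100;0 0 -0.035 0 0 0 100;0 0 -0.015 0 0 0 100;0 0 0 0 0 0 100")

```text
t: 18.75
position: [0.4426, 0.3606, 0.2536]
eef_rot: [0.001, 0.657, 0.754, 0.003]
wrist_force: [-0.1, 0.8, 0.4]
grip_width: 0.999
```

```bash
python3 - <<'E'
from h import *
s=readout.state();print(s['position'],s['eef_rot'],s['joint_pos'],s['wrist_force'])
c=eyes.capture("wrist"); crop(c,0,0,512,384,1.5,"w_s1"); crop(c,180,108,150,120,5,"w_s2")
import pickle; pickle.dump(c,open("w_s1.pkl","wb"))
E
```

```text
[0.44263631 0.36060532 0.2535688 ] [6.90207134e-04 6.57317824e-01 7.53606568e-01 3.15330567e-03] [ 6.38950133e-01 -1.15723514e-01  1.66810182e+00 -5.79612442e-06
  1.58275842e+00 -1.06812527e+00] [-0.05562007  0.81460711  0.40121543]
```

View pics/w_s1.png

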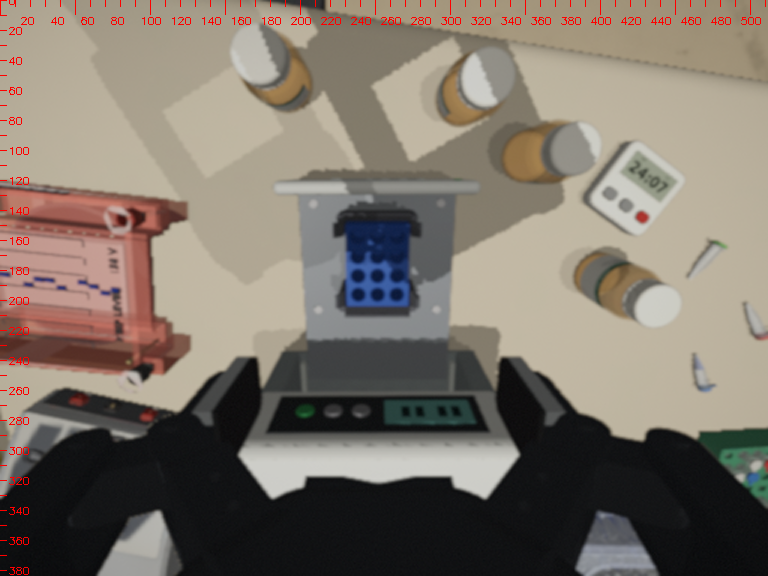

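View pics/w_s2.png

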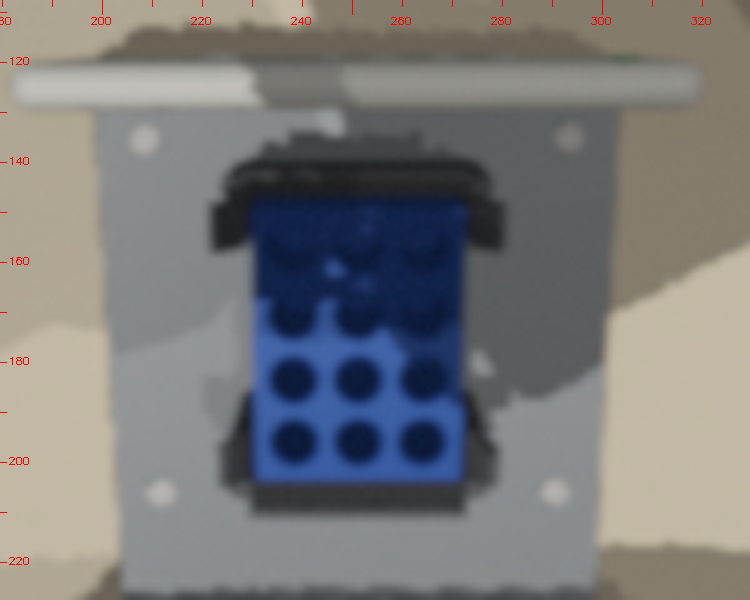

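move_arm(commands="0 -0.015 0 0 0 0 0;0 -0.033 0 0 0 0 0;0 -0.033 0 0 0 0 0;0 -0.03 0 0 0 0 0;0 0 0 -0.102 0 0 0;0 0 0 -0.102 0 0 0;0 0 0 -0.102 0 0 0;0 0 0 -0.102 0 0 0;0 0 0 -0.102 0 0 0;0 0 0 -0.102 0 0 0;0 0 0 0 0 0 0;0 0 0 0 0 0 0")

```text
t: 19.8
position: [0.3309, 0.3449, 0.2469]
eef_rot: [0.197, 0.626, 0.72, 0.226]
wrist_force: [0.1, 0.7, -0.3]
grip_width: -0.001
```

```bash
python3 - <<'E'
from h import *
from scipy.spatial.transform import Rotation as Ro
s=readout.state();print(s['position'],s['joint_pos'],s['wrist_force'],s['grip_width'])
q=s['eef_rot'];M=Ro.from_quat([q[1],q[2],q[3],q[0]]).as_matrix();print(M.round(3))
yaw=np.radians(7.85)
tgt=np.array([.3324,.3448,.0776]); print('tool-frame shift',M.T@(tgt-s['position']))
print('ux in tool',M.T@[np.cos(yaw),np.sin(yaw),0], 'down in tool',M.T@[0,0,-1])
c=eyes.capture("wrist"); crop(c,0,0,512,384,1.5,"w_p1")
c=eyes.capture("scene"); crop(c,200,60,200,150,4,"s_p1")
E
```

```text
[0.33088021 0.34491808 0.24689605] [ 1.0002322  -0.58818525  2.11020258 -0.47873763  1.23352574 -0.63768356] [ 0.10883591  0.73006884 -0.3353357 ] -0.0013510116291514437
[[-0.138  0.813  0.566]
 [ 0.99   0.114  0.078]
 [-0.001  0.572 -0.82 ]]
tool-frame shift [-1.16099146e-04 -9.55702112e-02  1.39749047e-01]
ux in tool [-0.00118023  0.82044005  0.57173134] down in tool [ 0.00124164 -0.5717301   0.82044083]
```

View pics/w_p1.png

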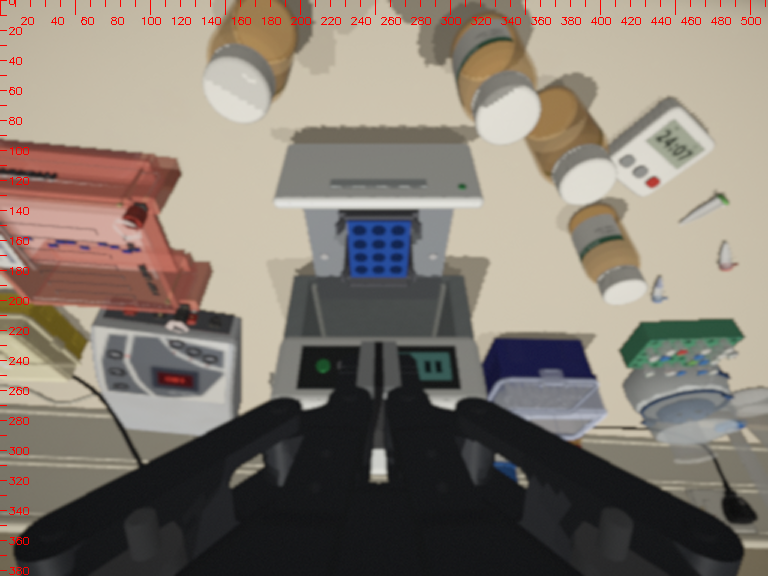

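View pics/s_p1.png

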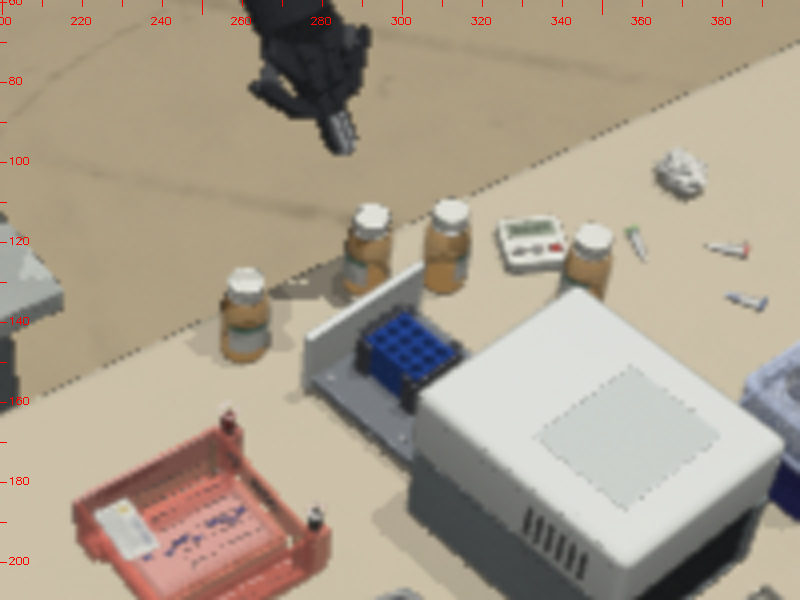

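```bash
python3 - <<'E'
from h import *
c=eyes.capture("wrist")
q=unproj(c,np.array([[238,88],[508,110],[586,178]])/1.5-.25,.095)[:,:2]
yaw=np.radians(7.85); ux=np.array([np.cos(yaw),np.sin(yaw)]);uy=np.array([-np.sin(yaw),np.cos(yaw)])
O=np.array([.377,.351]); d=q-O
print(q.round(3),(np.c_[d@ux,d@uy]*1000).round(0))
e=unproj(c,np.array([[275,202],[483,202]])/1.5-.25,.084)[:,:2]-O; print((np.c_[e@ux,e@uy]*1000).round(1))
# hood front lower edge, z .09 ; strip
f=unproj(c,np.array([[290,278],[470,278]])/1.5-.25,.026)[:,:2]-O; print((np.c_[f@ux,f@uy]*1000).round(1))
f=unproj(c,np.array([[285,338],[475,338]])/1.5-.25,.09)[:,:2]-O; print((np.c_[f@ux,f@uy]*1000).round(1))
E
```

```text
[[0.309 0.267]
 [0.301 0.413]
 [0.337 0.479]] [[-78. -74.]
 [-67.  71.]
 [-22. 132.]]
[[  5.2 -72.8]
 [  5.3  74.1]]
[[154.8 -96.3]
 [155.  100. ]]
[[175.1 -96. ]
 [175.2  99.6]]
```

move_arm(commands="0 -0.0168 0.0281 0 0 0 0;0 -0.0168 0.0281 0 0 0 0;0 -0.0168 0.0281 0 0 0 0;0 -0.0168 0.0281 0 0 0 0;0 0 0 0 0 0 0;0 0 0 0 0 0 0")

```text
t: 20.45
position: [0.3417, 0.3456, 0.117]
eef_rot: [0.198, 0.627, 0.719, 0.225]
wrist_force: [-0.0, -0.3, 1.4]
grip_width: 0.001
```

```bash
python3 - <<'E'
from h import *
s=readout.state();print(s['position'],s['joint_pos'],s['wrist_force'])
c=eyes.capture("wrist"); crop(c,0,0,512,384,1.5,"w_p2")
c=eyes.capture("scene"); crop(c,230,80,120,90,6,"s_p2")
E
```

```text
[0.34174808 0.34561055 0.11701982] [ 0.9784741  -0.49000392  2.26274211 -0.53256752  1.00570399 -0.5210103 ] [-0.00916015 -0.29740308  1.44077622]
```

View pics/w_p2.png

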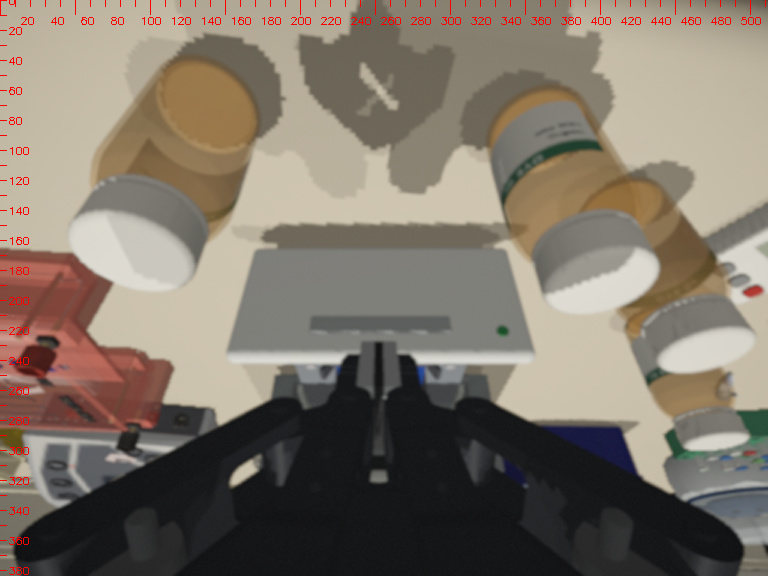

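View pics/s_p2.png

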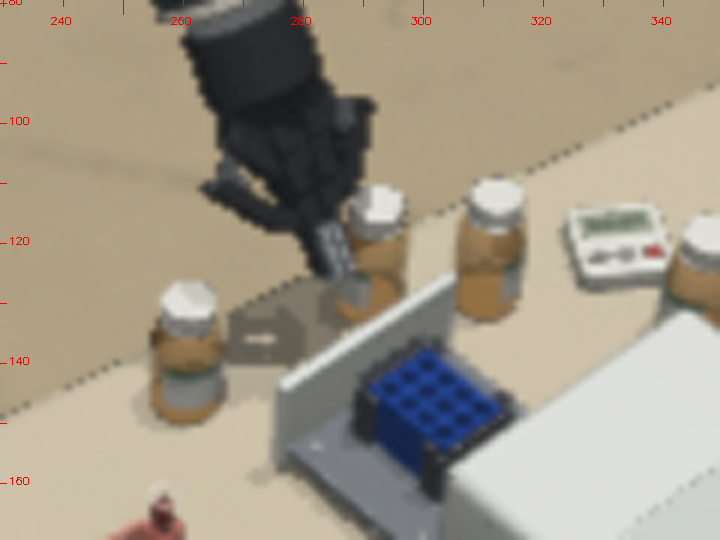

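```bash
python3 - <<'E'
from h import *
from scipy.spatial.transform import Rotation as Ro
s=readout.state();c=eyes.capture("wrist")
q=s['eef_rot'];M=Ro.from_quat([q[1],q[2],q[3],q[0]]).as_matrix()
for L in (0,.006,.012,.019,.026,.032):
    print(L,proj(c,s['position']+M@[0,-.011,L])[0].round(1),proj(c,s['position']+M@[0,.011,L])[0].round(1))
crop(c,200,190,110,80,7,"w_p3")
E
```

```text
0 [251.9 237.9] [251.9 275.5]
0.006 [251.9 233. ] [251.9 269.3]
0.012 [251.9 228.4] [251.9 263.6]
0.019 [251.9 223.5] [251.9 257.4]
0.026 [251.9 219. ] [251.9 251.7]
0.032 [251.9 215.5] [251.9 247.2]
```

View pics/w_p3.png

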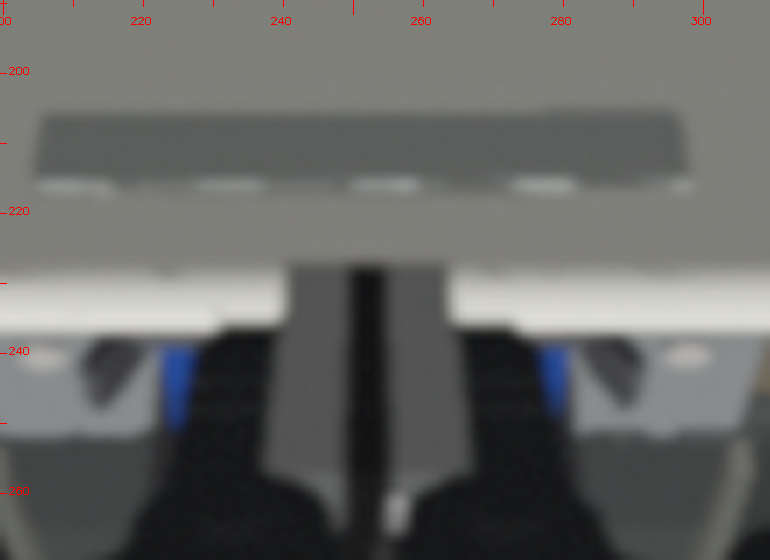

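move_arm(commands="0 -0.0065 0.0093 0 0 0 0;0 -0.0065 0.0093 0 0 0 0;0 -0.0065 0.0093 0 0 0 0;0 0 0 0 0 0 0;0 0 0 0 0 0 0")

```text
t: 21.02
position: [0.3412, 0.3459, 0.0826]
eef_rot: [0.198, 0.627, 0.719, 0.226]
wrist_force: [-1.0, -0.2, -0.1]
grip_width: 0.004
```

```bash
python3 - <<'E'
from h import *
s=readout.state();print(s['position'],s['joint_pos'],s['wrist_force'])
c=eyes.capture("wrist"); crop(c,0,0,512,384,1.5,"w_p4")
c=eyes.capture("scene"); crop(c,230,80,120,90,6,"s_p4")
E
```

```text
[0.34121058 0.34589185 0.08255071] [ 0.97997548 -0.45111731  2.29728614 -0.55978839  0.94132161 -0.47367534] [-0.98469128 -0.16259554 -0.10202569]
```

View pics/w_p4.png

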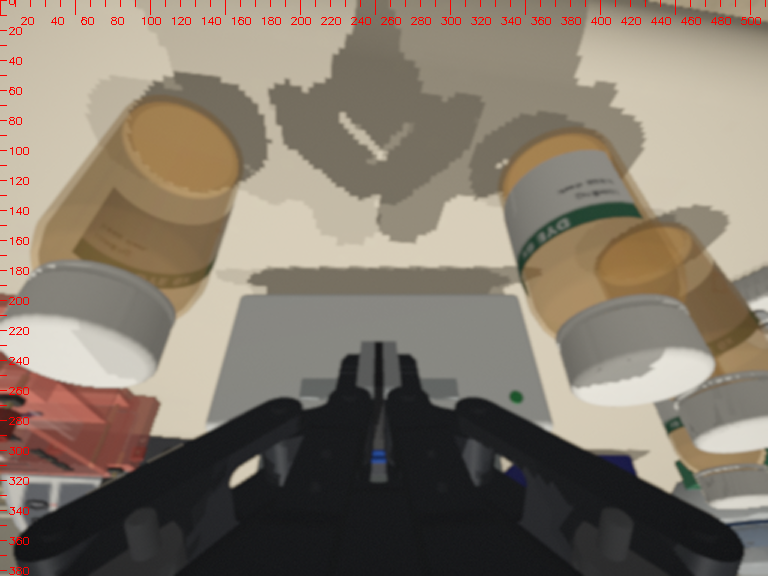

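View pics/s_p4.png

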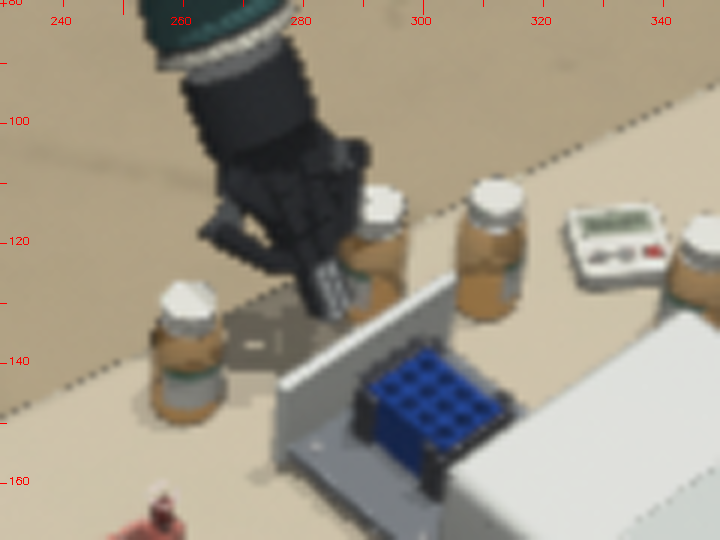

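move_arm(commands="0 0.0041 0.0029 0 0 0 0;0 0.0041 0.0029 0 0 0 0;0 0.0041 0.0029 0 0 0 0;0 0.0041 0.0029 0 0 0 0;0 0.0041 0.0029 0 0 0 0;0 0.0041 0.0029 0 0 0 0;0 0 0 0 0 0 0")

```text
t: 21.7
position: [0.3722, 0.3504, 0.0836]
eef_rot: [0.198, 0.627, 0.718, 0.227]
wrist_force: [-1.0, 0.0, -0.0]
grip_width: 0.004
```

move_arm(commands="0 0.0066 0.0046 0 0 0 0;0 0.0082 0.0057 0 0 0 0;0 0.0082 0.0057 0 0 0 0;0 0.0082 0.0057 0 0 0 0;0 0.0082 0.0057 0 0 0 0;0 0.0082 0.0057 0 0 0 0;0 0.0082 0.0057 0 0 0 0;0 0.0082 0.0057 0 0 0 0;0 0.0066 0.0046 0 0 0 0;0 0 0 0 0 0 0")

```text
t: 22.53
position: [0.4581, 0.3621, 0.0841]
eef_rot: [0.198, 0.627, 0.718, 0.227]
wrist_force: [0.1, 0.5, 0.2]
grip_width: -0.003
```

```bash
python3 - <<'E'
from h import *
s=readout.state();print(s['position'],s['joint_pos'],s['wrist_force'])
c=eyes.capture("wrist"); crop(c,0,0,512,384,1.5,"w_p5")
c=eyes.capture("scene"); crop(c,250,80,140,110,5,"s_p5")
E
```

```text
[0.45807846 0.36212162 0.08414693] [ 0.78723775 -0.22688154  2.13103222 -0.50998714  0.7959072  -0.63995676] [0.11781701 0.4599912  0.23499427]
```

View pics/w_p5.png

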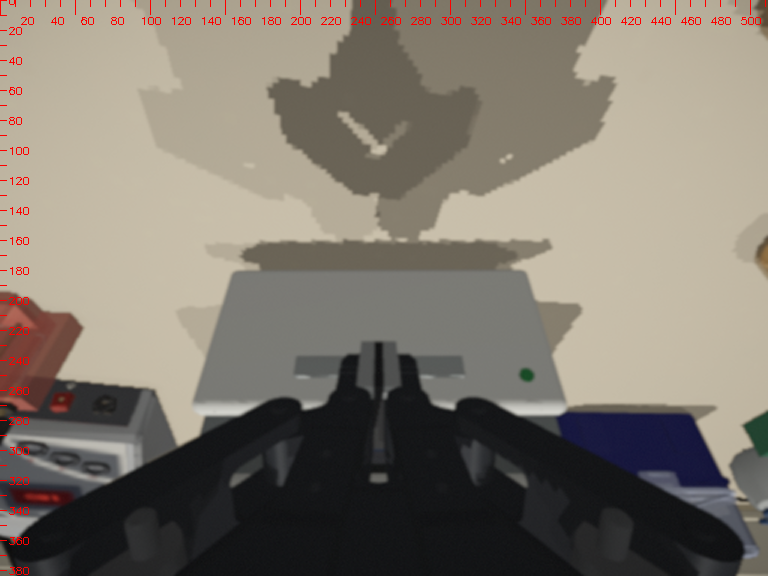

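View pics/s_p5.png

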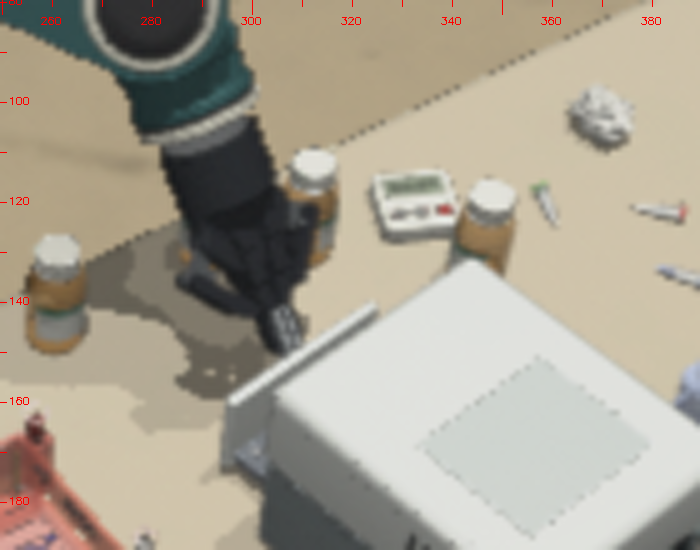

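move_arm(commands="0 0.0066 0.0046 0 0 0 0;0 0.0082 0.0057 0 0 0 0;0 0.0082 0.0057 0 0 0 0;0 0.0049 0.0034 0 0 0 0;0 0.0033 0.0023 0 0 0 0;0 0 0 0 0 0 0")

```text
t: 23.13
position: [0.495, 0.3673, 0.0843]
eef_rot: [0.198, 0.627, 0.718, 0.227]
wrist_force: [-0.5, -0.3, 0.2]
grip_width: 0.001
```

move_arm(commands="0 0.0025 0.0017 0 0 0 0;0 0.0025 0.0017 0 0 0 0;0 0.0016 0.0011 0 0 0 0;0 0 0 0 0 0 0")

```text
t: 23.47
position: [0.5024, 0.3683, 0.0843]
eef_rot: [0.198, 0.627, 0.719, 0.227]
wrist_force: [-0.3, 0.2, 0.1]
grip_width: -0.002
```

```bash
python3 - <<'E'
from h import *
s=readout.state();print(s['position'],s['joint_pos'],s['wrist_force'])
c=eyes.capture("wrist"); crop(c,0,0,512,384,1.5,"w_p6")
c=eyes.capture("scene"); crop(c,250,80,140,110,5,"s_p6")
E
```

```text
[0.5023542  0.36831955 0.08425105] [ 0.73200308 -0.14159346  2.05832605 -0.48718513  0.75978438 -0.69749248] [-0.31484128  0.17054068  0.06272215]
```

View pics/w_p6.png

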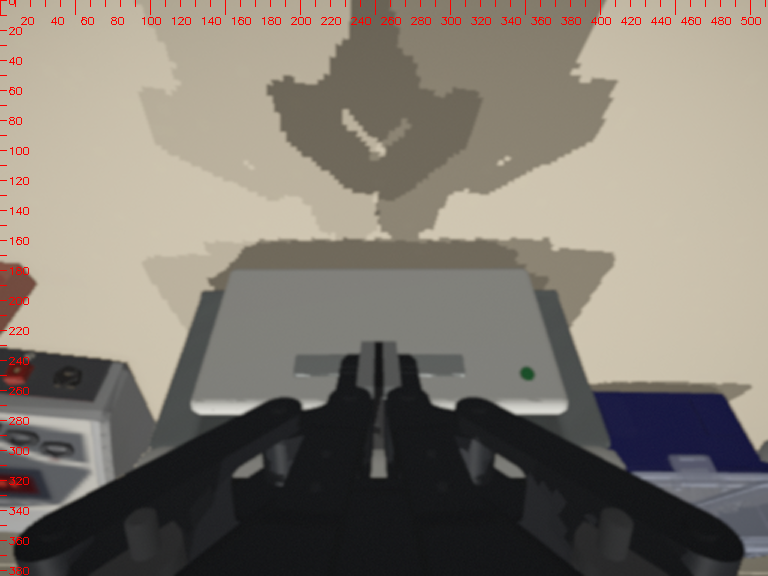

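View pics/s_p6.png

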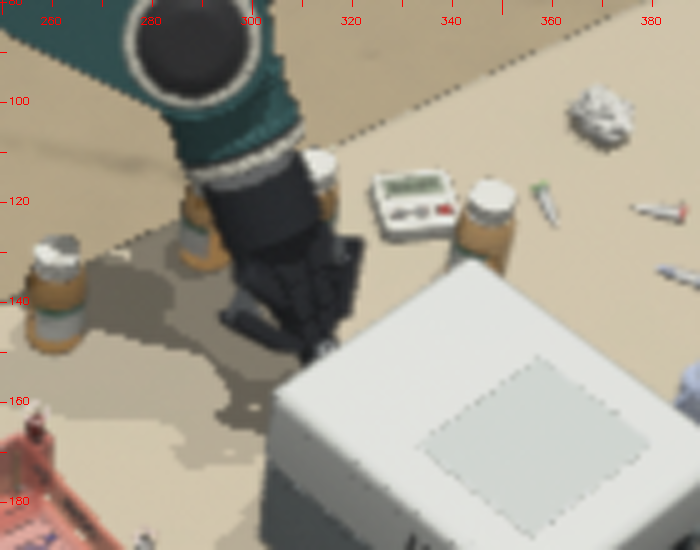

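move_arm(commands="0 0.0016 0.0011 0 0 0 0;0 0.0016 0.0011 0 0 0 0;0 0 0 0 0 0 0")

```text
t: 23.82
position: [0.5062, 0.3689, 0.0843]
eef_rot: [0.198, 0.627, 0.719, 0.227]
wrist_force: [-0.4, 0.5, 0.2]
grip_width: -0.002
```

move_arm(commands="0 0.0016 0.0011 0 0 0 0;0 0.0008 0.0006 0 0 0 0;0 0 0 0 0 0 0")

```text
t: 24.07
position: [0.5089, 0.3693, 0.0843]
eef_rot: [0.198, 0.627, 0.719, 0.227]
wrist_force: [-8.0, -0.9, 4.9]
grip_width: 0.0
```

move_arm(commands="0 0.0008 0.0006 0 0 0 0;0 0.0008 0.0006 0 0 0 0;0 0 0 0 0 0 0")

```text
t: 24.32
position: [0.5095, 0.3694, 0.0841]
eef_rot: [0.197, 0.627, 0.719, 0.226]
wrist_force: [-40.9, -9.0, 21.7]
grip_width: -0.003
```

move_arm(commands="0 0.0008 0.0006 0 0 0 0;0 0.0008 0.0006 0 0 0 0;0 0 0 0 0 0 0")

```text
t: 24.57
position: [0.51, 0.3696, 0.0839]
eef_rot: [0.197, 0.628, 0.719, 0.225]
wrist_force: [-77.1, -17.9, 39.8]
grip_width: -0.001
```

move_arm(commands="0 -0.0016 -0.0011 0 0 0 0;0 -0.0041 -0.0029 0 0 0 0;0 -0.0082 -0.0057 0 0 0 0;0 -0.0164 -0.0114 0 0 0 0;0 -0.02 -0.014 0 0 0 0;0 0 0 0 0 0 0")

```text
t: 25.07
position: [0.4494, 0.3608, 0.0833]
eef_rot: [0.198, 0.627, 0.719, 0.227]
wrist_force: [-1.1, -0.4, 0.6]
grip_width: 0.002
```

```bash
python3 - <<'E'
from h import *
s=readout.state();print(s['position'],s['joint_pos'],s['wrist_force'])
c=eyes.capture("wrist"); crop(c,0,0,512,384,1.5,"w_p7")
import pickle; pickle.dump(c,open("w_p7.pkl","wb"))
c=eyes.capture("scene"); crop(c,250,80,140,110,5,"s_p7")
E
```

```text
[0.44935278 0.36076993 0.08325943] [ 0.79827396 -0.24286621  2.14516586 -0.51248548  0.80312692 -0.63071721] [-1.09502181 -0.40361466  0.58772274]
```

View pics/w_p7.png

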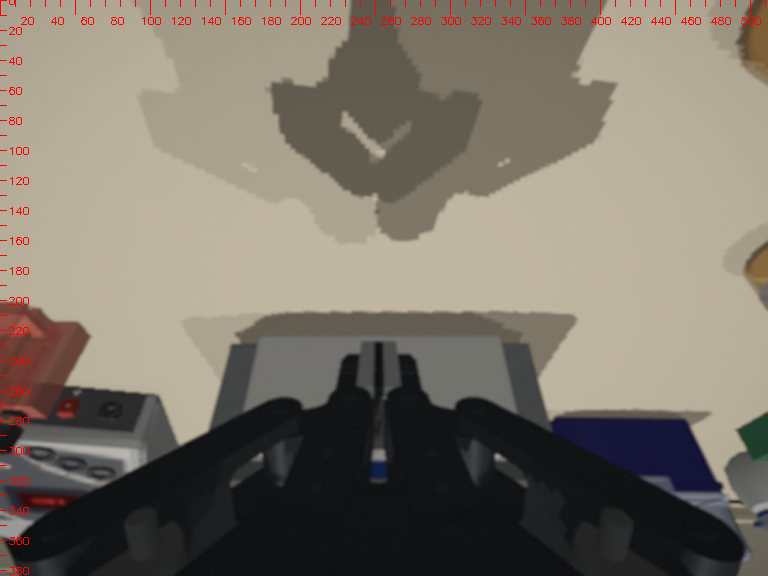

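View pics/s_p7.png

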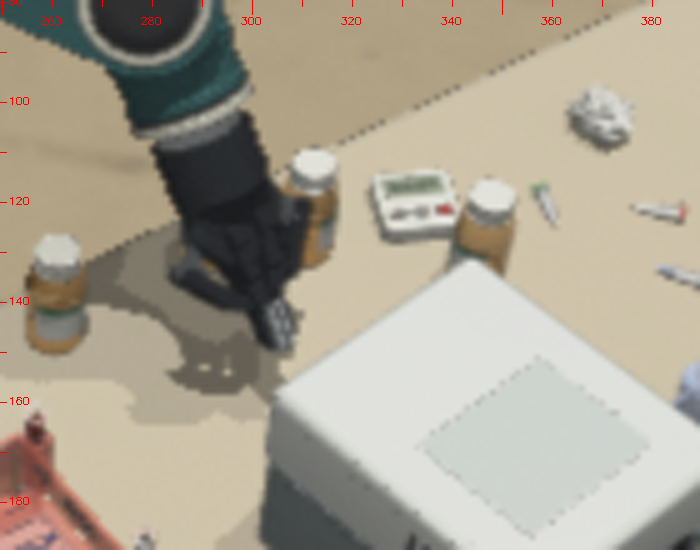

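move_arm(commands="0 0.0172 -0.0246 0 0 0 0;0 0.0172 -0.0246 0 0 0 0;0 0.0172 -0.0246 0 0 0 0;0 0.0172 -0.0246 0 0 0 0;0 0.0172 -0.0246 0 0 0 0;0 0 0 0 0 0 0;0 0 0 0 0 0 0")

```text
t: 25.75
position: [0.4527, 0.3617, 0.2361]
eef_rot: [0.198, 0.627, 0.718, 0.229]
wrist_force: [-0.8, -0.1, 0.1]
grip_width: 0.0
```

```bash
python3 - <<'E'
from h import *
import pickle
s=readout.state();print(s['position'],s['joint_pos'],s['wrist_force'])
c=eyes.capture("wrist"); crop(c,0,0,512,384,1.5,"w_p8");pickle.dump(c,open("w_p8.pkl","wb"));crop(c,150,140,220,120,3.5,"w_p8z")
E
```

```text
[0.45268328 0.36170826 0.23614972] [ 0.79484633 -0.36570267  1.98211804 -0.41662363  1.05450436 -0.79072927] [-0.78024139 -0.12703796  0.14049074]
```

View pics/w_p8.png

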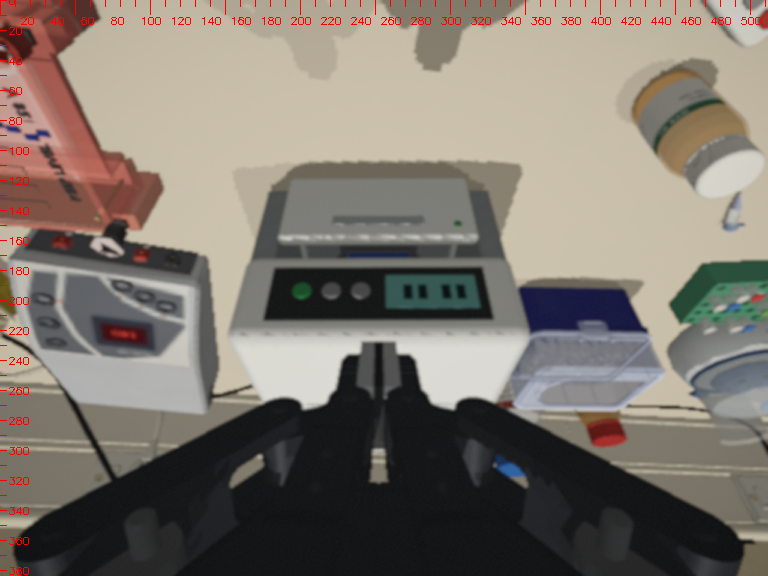

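View pics/w_p8z.png

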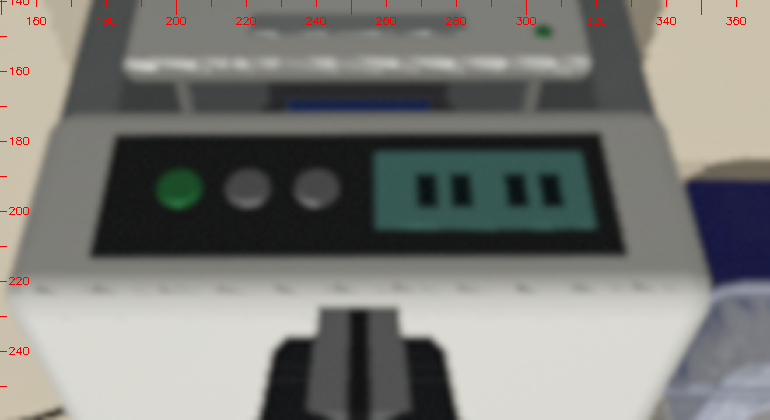

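```bash
python3 - <<'E'
from h import *
import pickle
yaw=np.radians(7.85); ux=np.array([np.cos(yaw),np.sin(yaw)]);uy=np.array([-np.sin(yaw),np.cos(yaw)])
O=np.array([.377,.351])
c=pickle.load(open("w_p8.pkl","rb"))
def rep(n,uv,z):
    d=unproj(c,np.array(uv),z)[:,:2]-O; print(n,z,(np.c_[d@ux,d@uy]*1000).round(1).tolist())
Z=lambda l:[[x/3.5+150-.4,y/3.5+140-.4] for x,y in l]
rep('panel top inner',Z([(125,82),(592,82)]),.084)
rep('panel top outer',Z([(127,55),(590,55)]),.084)
rep('hood low edge',Z([(70,115),(655,115)]),.09)
rep('hood top edge',Z([(10,285),(710,285)]),.165)
F=lambda l:[[x/1.5-.17,y/1.5-.17] for x,y in l]
rep('panel bottom',F([(285,178),(470,178)]),.010)
rep('base bottom corner',F([(268,190),(487,190)]),.0);rep('base bottom corner',F([(268,190),(487,190)]),.01)
crop(c,150,90,220,120,3.5,"w_p8y")
E
```

```text
panel top inner 0.084 [[158.7, -74.3], [159.3, 75.7]]
panel top outer 0.084 [[147.0, -71.3], [147.5, 72.7]]
hood low edge 0.09 [[167.7, -93.0], [168.4, 97.0]]
hood top edge 0.165 [[152.3, -90.5], [153.2, 92.5]]
panel bottom 0.01 [[152.6, -78.7], [153.0, 79.1]]
base bottom corner 0.0 [[172.6, -99.3], [173.2, 99.6]]
base bottom corner 0.01 [[165.0, -95.9], [165.6, 96.2]]
```

View pics/w_p8y.png

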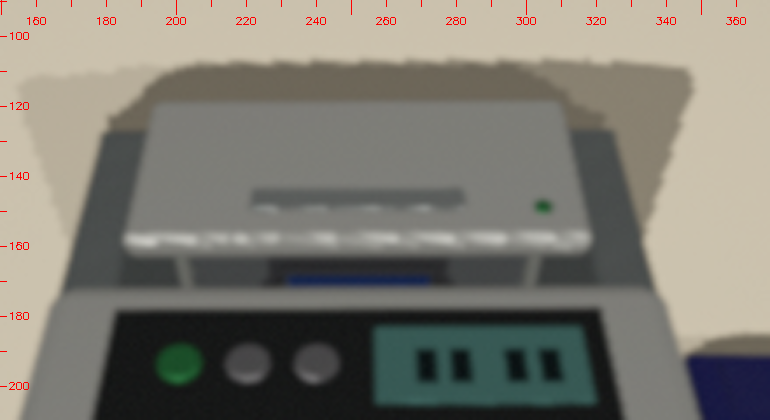

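```bash
python3 - <<'E'
from h import *
import pickle
yaw=np.radians(7.85); ux=np.array([np.cos(yaw),np.sin(yaw)]);uy=np.array([-np.sin(yaw),np.cos(yaw)])
O=np.array([.377,.351])
c=pickle.load(open("w_p7.pkl","rb"))
def rep(n,uv,z):
    d=unproj(c,np.array(uv),z)[:,:2]-O; print(n,z,(np.c_[d@ux,d@uy]*1000).round(1).tolist())
F=lambda l:[[x/1.5-.17,y/1.5-.17] for x,y in l]
rep('panel bottom',F([(258,337),(500,337)]),.010)
for z in (0,.005,.01): rep('base bottom corner',F([(231,345),(528,345)]),z)
crop(c,130,190,240,90,3.3,"w_p7z")
# initial nest view: hood
c=pickle.load(open("w_n2.pkl","rb"))
c=eyes.capture("scene"); crop(c,270,110,60,70,9,"s_f"); c=eyes.capture("top"); crop(c,140,130,80,60,9,"t_f")
E
```

```text
panel bottom 0.01 [[157.9, -76.0], [158.0, 76.6]]
base bottom corner 0 [[184.3, -102.9], [184.4, 104.3]]
base bottom corner 0.005 [[175.9, -99.3], [176.0, 100.7]]
base bottom corner 0.01 [[167.6, -95.8], [167.7, 97.1]]
```

View pics/w_p7z.png

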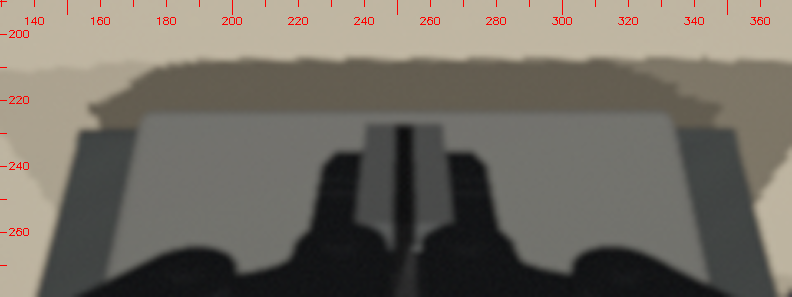

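View pics/s_f.png

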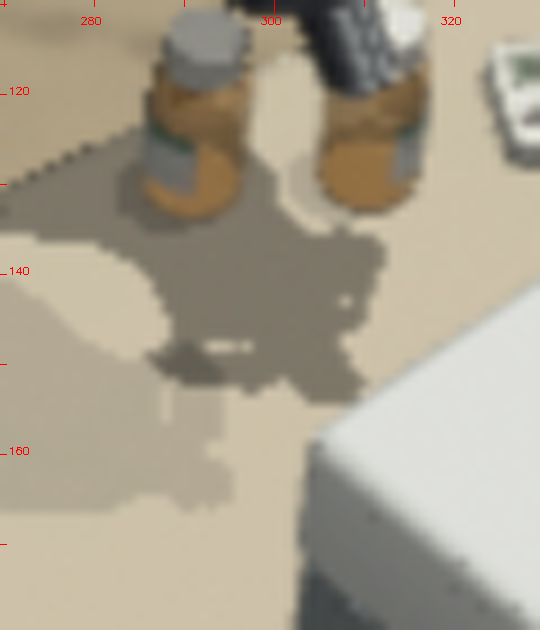

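View pics/t_f.png

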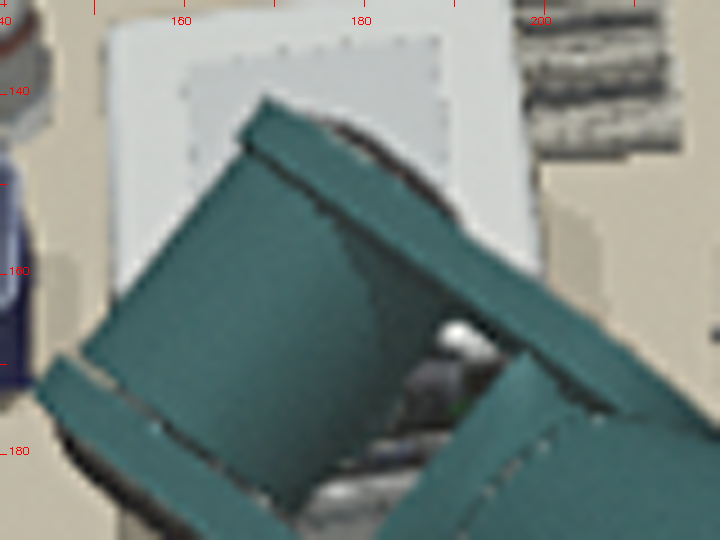

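```bash
python3 - <<'E'
from h import *
s=readout.state();print(s['t'],s['wrist_force'])
c=eyes.capture("scene"); cv2.imwrite("pics/final.png",cv2.resize(c["frame"],(768,576)))
E
```

```text
25.9 [ 0.42804824 -0.601556   -0.4423534 ]
```

View pics/final.png

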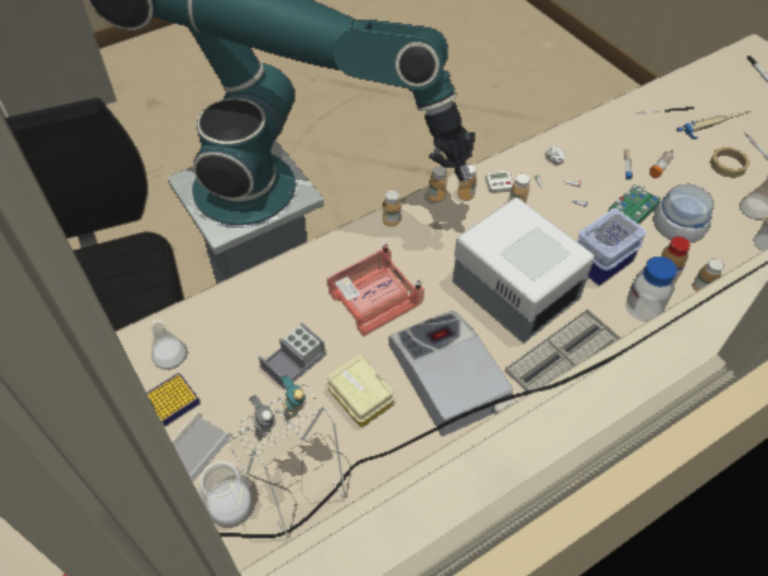

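The final picture shows:
- The plain block is in its bay at about (303,343), and the blue bay is empty.
- The flask stands at (168,347), and the bottles are all upright.
- The drawer is hidden under the hood.
- The arm is clear of everything.

```bash
python3 -c "
from bench import hand_in
print(hand_in())"
```

```text
the job is handed in; nothing more can be done
None
```

The blue block is seated in the incubator's nest and the drawer is pushed to its stop. I handed the job in at about 26 s of the 67 s allowed.

**What I did:** I took the block by its two ends from the caddy and set it upright on the bare bench. I let go, took it again by its long sides, and lowered it into the nest until it touched the floor. Then I let go and pushed the drawer in with the closed, tilted fingers until it stopped dead.

**Checks that agreed:**
- **Seating:** the block touched down with the TCP at 59.2 mm. That is the 26 mm nest floor plus the 33.2 mm grip height, and there was no side force on the way down. The picture after release shows it level, below the rim.
- **Drawer travel:** the same panel edge, seen in two pictures taken with the same tool tilt, moved about 154 mm. The fingertip contact point gives the same figure.
- **Everything else:** the last scene picture shows the plain block in its bay, the flask and bottles standing, and the arm clear.

**Checks that were less clean:**
- **Push force:** I pushed a little past the stop, and the wrist force peaked at about 88 N at a reading, against the 120 N limit. By geometry this was the fingertips on the panel, with the gripper's body about 30 mm clear of the hood.
- **Gap at the front:** the last wrist picture shows about 9 mm between the panel's inner edge and the hood. I take this as the shut position. The drawer met a rigid stop, and 154 mm plus another 9 mm would exceed its 160 mm of travel. I could not read the drawer joint directly.

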